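# Reload the roll-marking machine under its over-centre guard hood

## Robot

A 6-joint arm with a two-finger parallel gripper is mounted at the origin on the work surface. World frame = base frame: x ahead of the robot, y to its left, z up, the work surface at z = 0. Lengths are in m, angles in rad, forces in N, time in s.
With the tool pointing down it reaches from about 0.325 to 0.775 m from the base axis. Payload 5.5 kg.
Tool frame: the origin (TCP) lies on the mounting face of the last link; the fingertips stand 173 mm ahead of it and the grasp point (between the pads) lies ctrl.pinch_z ahead of it (ctrl.pinch_z is the distance from the TCP to the grasp point, in m); z points along the fingers, x is the direction in which the jaws open and shut, and the axes are right-handed (so a half turn about z gives the same grasp; the last joint's range is limited). The gripper opens to 85 mm and grips with 20 to 120 N. Pads are 22 mm wide; open, the fingers measure 114 mm over their backs; the gripper's body (76 mm by 85 mm) begins 54 mm behind the grasp point. The pads swing forward as they close: fully open they stand 13 mm farther back than shut.
Start: joints at [-1.296, 0.091, 1.231, -0, 1.82, -0.057], TCP at [0.195, -0.567, 0.405] pointing down, gripper open.
Joint ranges: [-2.87, 2.87], [-0.86, 2.18], [0.17, 2.46], [-1.51, 4.65], [0.06, 2.69], [-2.65, 2.65]. Speed limits (rad/s): [2.57, 2.57, 3.01, 3.14, 3.14, 3.14].

## Interface

Orientations are given as a unit quaternion [x, y, z, w].
In Python, from workcell import ctrl gives the robot as it stands. The module is installed in compiled form; this text tells all that it offers.
- The arm moves only by the tool send_rows, never from a script. Its argument "motion" is a list of rows, each a list of 3 entries, a list of its own where there are three numbers: the closure, from 0 (fully open) to 1 (shut), then the shift along the world's x, y, z in mm, then the turn, a rotation vector about the world's x, y, z in rad. A call has 1 to 10 rows; each row is the pose to reach, as a shift and turn from the pose measured when the call began; what a row does not reach only later rows make up. A row lasts 1/12 s, in which the tool goes at most 41.7 mm and 7.16 degrees, less where a joint would pass 70% of its speed; a pose out of reach is approached as far as the arm can. A call with a gripper value outside its range is refused whole. The fingers move at their own pace and stop on an object; "newtons" is the grip in N (left out, the last holds). Time passes only in rows, so rows that repeat a pose let the fingers close. It gives the time, the measured TCP pose, the force and the opening at its end, in the units of the state.
- ctrl.read_state(): the state, without advancing time (a new reading comes with each control period).
- ctrl.get_image(name): name is "side" or "top" or "wrist"; returns the picture (480x640x3 uint8, blue, green, red); there is no depth.
- ctrl.camera_params(name): a dict with "vfov" (degrees; the focal length in pixels is half the picture's height over the tangent of half this angle, whatever the lens; pixels are square), "cx", "cy" (the principal point, pixels), "k1" (the pictures are not rectified: a ray, as slopes to the right and down, at radius r is drawn at 1 + k1 r^2 times it, then the intrinsics apply), "cam_to_world" (4x4, takes a point from camera to world coordinates). Camera axes: x right, y down, z forward; pixel columns grow to the right and rows downward; lengths in m; the calibration is good to about 2 mm. A picture is of the moment at which its call begins: read the wrist's pose just before it. camera_params takes no time and is no camera call; for the wrist camera it gives the pose at the moment of the call.
- ctrl.job_done(): hands the job in, once; it reports no verdict.
Trained networks look in the newest picture that a camera, given by its name, has taken for a name from the list of things; names that differ only in an ending like _2 or _b are one class to them, and where a whole thing is asked for, a point or a joint stands for the part that bears it (a point fixed in the world has none). Each returns a list of dicts, best first, with "score" (0 to 1); they miss things now and then, are a little off and sometimes report something else, mostly with a low value. They report only what shows in the picture. A call takes as long as a camera call. They do not tell look-alikes from the thing itself.
- ctrl.masks_of(name, camera): "mask" (480x640 bool, what is visible of it).
- ctrl.mark_of(name, camera): "centre" ([x, y, z] in m, in world coordinates, good to about 4 mm: a listed point, or the origin of a listed thing).
The state is a dict: "clock": time; "joint_pos": joint angles; "qvel": joint speeds; "tau": joint torques, N m; "eef_pos": TCP position; "eef_rot": TCP orientation; "contact_force": force on the tool from outside, world axes, zero at the start; "wrist_torque": the same for the moment, N m; "opening": opening from 0.0 (shut) to 1.0 (fully open).
Only numpy, scipy, OpenCV 4.12 (cv2) and the standard library are available. Lean on these libraries where they do the work, as an engineer would, in place of code of your own. Each camera call takes 0.05 s, during which the arm holds its last target. There are 200 camera calls.

## Task

Swing the roll-marking machine's guard hood up past its spring's dead point so that it stays open by itself, take out the finished bar with the dark band and lay it flat in the blue tray, and lay every plain blank bar from the bench flat on the machine bed, side by side in a row, each pointing straight at the back stop with its end pushed up against it. Then lower the hood fully shut over the row and press the green start button in; never press it with the hood up. Leave the other things on the bench where they are.

Things in the scene. Friction and masses are not known exactly. Their poses are not given: they have to be found in the camera images.
- press: roll-marking machine, fixed, at a small yaw. Origin on the bench below the middle of the hood's hinge; x points away from the operator, y to its left, z up. In this frame (mm): base plate x -160 to 140, y -145 to 180, 30 high; flat dark grey bed x -155 to -30, y -130 to 128, top at z 50. A bar pointing along x with its end at the back stop has its centre at x -95, z 60
- stop_face (a point): foot of the back stop's face, at its middle, on the bed: machine frame x -60, y 0, z 50 mm. The dark stop bar is 22 mm high, 258 mm long along the machine's y and its face looks to the operator. Bars belong in front of it with their centres between machine y -115 and 105 mm
- wheel (a point): centre of the grooved marking wheel (36 mm across) on its parked carriage, fixed at the left end of the bed: together they fill machine y 130 to 166, x -120 to -70 mm and reach z 112 mm. Farther left lies an air cylinder, 90 mm high, to y 375 mm
- hood_hinge (a point): middle of the hood's hinge line, 60 mm above the bench; the line runs along the machine's y
- hood (a joint): angle of the yellow-framed clear hood, 0 shut, 1.66 open at its stop; swings up and back. Spring and weight pull it shut below about 1.1 rad (6 N at the handle when shut); past that dead point they carry it to the stop and hold it (4 N to pull it off). Shut: 308 mm wide, y -140 to 168, 165 deep, roof 148 above the bench. Open: all behind machine x -25 mm. Damped
- hood_handle (a point): middle of the hood's handle, a round black bar 14 mm thick, 160 long, along the machine's y, 205 mm from the hinge line, its middle at machine y 15 mm, at hinge height when shut, 265 mm above the bench when open. Arms hold it 70 mm either side of the middle; it is about 35 mm clear of the sloping visor, which leans away above it
- start (a joint): travel of the green start button, 0 = out, 0.006 m = fully in; springs back; 5 N presses it fully
- start_top (a point): centre of the top of the green start button, 30 mm across, pressed straight down; it stands on the near half of a grey operator box, 75 mm high, to the right of the machine (the red mushroom on its yellow plate 80 mm behind it is the emergency stop and is not used)
- tray: blue finished-parts tray, fixed, at the left; outside 150 (x) x 170 (y) x 30 mm high, walls 4 mm, inner floor at 4 mm. Origin at the centre of its underside. An earlier finished bar of the same size lies in it along x, about 55 mm to the left (+y) of the middle; the rest is free
- done_mid (a point): centre of the finished bar, 70 x 20 x 20 mm like the blanks but with a dark rolled band round its middle; at the start it lies on the bed under the hood, its end near the back stop; x runs along its length
- blank1_mid (a point): centre of a plain bright steel square bar (a blank), 70 x 20 x 20 mm, 0.22 kg, lying on the bench in front and to the right of the machine at some angle; x runs along its length. None if this one is absent (two to four are there)
- blank2_mid (a point): centre of a plain bright steel square bar (a blank), 70 x 20 x 20 mm, 0.22 kg, lying on the bench in front and to the right of the machine at some angle; x runs along its length. None if this one is absent (two to four are there)
- blank3_mid (a point): centre of a plain bright steel square bar (a blank), 70 x 20 x 20 mm, 0.22 kg, lying on the bench in front and to the right of the machine at some angle; x runs along its length. None if this one is absent (two to four are there)
- blank4_mid (a point): centre of a plain bright steel square bar (a blank), 70 x 20 x 20 mm, 0.22 kg, lying on the bench in front and to the right of the machine at some angle; x runs along its length. None if this one is absent (two to four are there)
- fitting_a: small brass hose fitting, 18 mm across, 40 mm tall, stands among the blanks; bystander
- fitting_b: another such brass fitting, on the right; bystander
- roller: spare grooved steel form roller, 68 mm across, 38 mm tall, on the right; bystander
- oiler: yellow plastic oil bottle with a red cap, 54 mm across, 130 mm tall, at the right, towards the back; bystander
Not all that is in view belongs to the job. Leave any brown or turquoise look-alike of the part that bears blank4_mid alone. What is shaped like the part that bears blank2_mid but brown is not meant.

How it is judged:
By the outcome, as a careful person would: the job done as asked, in the order asked, and still so for the second after the job is handed in, with the robot touching nothing.
Of blank1, blank2, blank3, blank4 only 2 to 4 are there at a start; the rules pass over those that are not, and their reading is None.
At some moment in a run one of blank1, blank2, blank3, blank4 may be knocked a few centimetres aside while the robot is not near it.
Once in a run the grip may slacken for a moment while it holds something.
It also fails if it takes over 210 s, if anything falls off the work surface, if the arm or the gripper's body presses on something with over 40 N, if the wrist force passes 120 N, or if a joint passes its speed limit or range.

## Working session

There is one attempt and no reset: what is moved stays moved. The work goes in short steps, Python scripts to look and compute and a tool call to move; the robot and the scene stay as the last step left them, time stands still between calls to the robot, and variables do not carry over. Pictures are saved under pics/ and viewed, about 12 in all and at most 16, crops included, and the job is handed in when it is done.

Besides the shell and the picture viewer there is one more tool, called after "Call:" as name(argument=value, ...), one argument or row to a line, values as JSON. send_rows: Moves the arm, as the interface text tells. Its arguments: {"type":"object","properties":{"motion":{"type":"array","items":{"type":"array"}},"newtons":{"type":"number"}},"required":["motion"]}

```bash
mkdir -p pics; cat > h.py <<'E'
import numpy as np, cv2
from workcell import ctrl
from scipy.spatial.transform import Rotation as R
def cam(n):
    p=ctrl.camera_params(n); f=240/np.tan(np.radians(p['vfov'])/2); return p,f,np.array(p['cam_to_world'])
def pix2plane(n,uv,z,C=None):
    p,f,T=C or cam(n); out=[]
    for u,v in np.atleast_2d(uv):
        d=np.array([(u-p['cx'])/f,(v-p['cy'])/f]); s=d.copy()
        for _ in range(20): s=d/(1+p['k1']*(s@s))
        r=T[:3,:3]@np.array([s[0],s[1],1]); o=T[:3,3]; out.append(o+r*(z-o[2])/r[2])
    return np.array(out)
def proj(n,P,C=None):
    p,f,T=C or cam(n); q=(np.atleast_2d(P)-T[:3,3])@T[:3,:3]; s=q[:,:2]/q[:,2:]; r2=(s**2).sum(1,keepdims=True)
    return s*(1+p['k1']*r2)*f+[p['cx'],p['cy']]
def st():
    s=ctrl.read_state(); print('t',round(s['clock'],2),'pos',np.round(s['eef_pos'],4),'rot',np.round(s['eef_rot'],4),'F',np.round(s['contact_force'],1),'op',round(s['opening'],3),'q',np.round(s['joint_pos'],3)); return s
E
cat > a.py <<'E'
from h import *
st(); print('pinch',ctrl.pinch_z)
for n in ('top','side'):
    im=ctrl.get_image(n); cv2.imwrite(f'pics/{n}0.png',im)
    for k in ['press','stop_face','wheel','hood_hinge','hood_handle','start_top','tray','done_mid','blank1_mid','fitting_a','roller','oiler']:
        print(n,k,[(round(d['score'],2),np.round(d['centre'],3).tolist()) for d in ctrl.mark_of(k,n)])
    C=cam(n); print(n,C[0]['vfov'],np.round(C[2],3).tolist())
E
python3 a.py
```

```text
t 0.0 pos [ 0.1955 -0.5673  0.4035] rot [ 8.142e-01 -5.806e-01 -8.000e-04 -6.000e-04] F [-0.3 -0.5 -0. ] op 0.999 q [-1.296  0.092  1.232 -0.     1.82  -0.057]
pinch 0.1547
top press [(0.88, [0.657, 0.062, -0.001])]
top stop_face []
top wheel []
top hood_hinge []
top hood_handle [(0.77, [0.454, 0.092, 0.061]), (0.5, [0.59, -0.34, 0.003]), (0.38, [0.6, -0.468, 0.001])]
top start_top [(0.58, [0.636, -0.146, 0.094]), (0.41, [0.596, -0.468, -0.002])]
top tray [(0.69, [0.356, 0.338, -0.002])]
top done_mid []
top blank1_mid [(0.59, [0.471, -0.4, 0.009])]
top fitting_a [(0.41, [0.438, -0.263, 0.002]), (0.37, [0.591, -0.344, 0.002])]
top roller [(0.67, [0.357, 0.339, -0.001]), (0.61, [0.598, -0.47, -0.001])]
top oiler [(0.78, [0.666, -0.347, 0.001])]
top 57.346682756832344 [[-0.015, -0.986, 0.168, 0.338], [-1.0, 0.019, 0.021, -0.07], [-0.024, -0.168, -0.986, 0.94], [0.0, 0.0, 0.0, 1.0]]
side press [(0.96, [0.656, 0.067, 0.005])]
side stop_face []
side wheel [(0.93, [0.571, 0.22, 0.094])]
side hood_hinge [(0.82, [0.658, 0.062, 0.061])]
side hood_handle [(0.82, [0.459, 0.095, 0.059])]
side start_top [(0.57, [0.643, -0.143, 0.095])]
side tray [(0.94, [0.353, 0.339, -0.002])]
side done_mid []
side blank1_mid [(0.75, [0.466, -0.399, 0.01]), (0.17, [0.521, -0.269, 0.011])]
side fitting_a [(0.68, [0.593, -0.345, -0.002]), (0.67, [0.438, -0.264, -0.002])]
side roller [(0.7, [0.597, -0.465, -0.004])]
side oiler [(0.62, [0.67, -0.353, 0.005])]
side 48.795958005249666 [[0.983, -0.102, 0.155, 0.296], [-0.185, -0.626, 0.758, -0.986], [0.02, -0.773, -0.634, 0.867], [0.0, 0.0, 0.0, 1.0]]
```

View pics/top0.png

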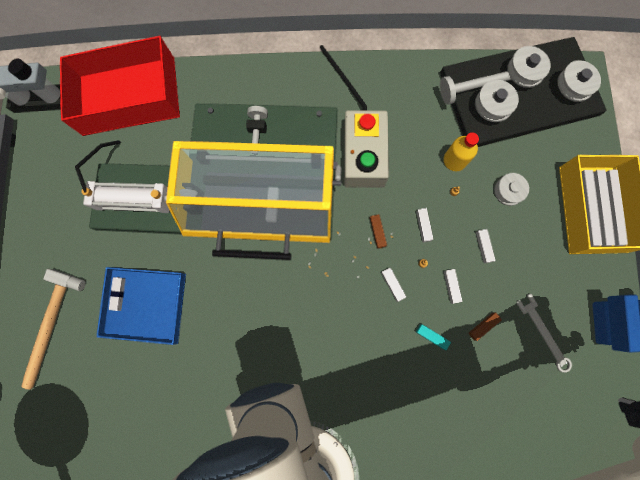

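View pics/side0.png

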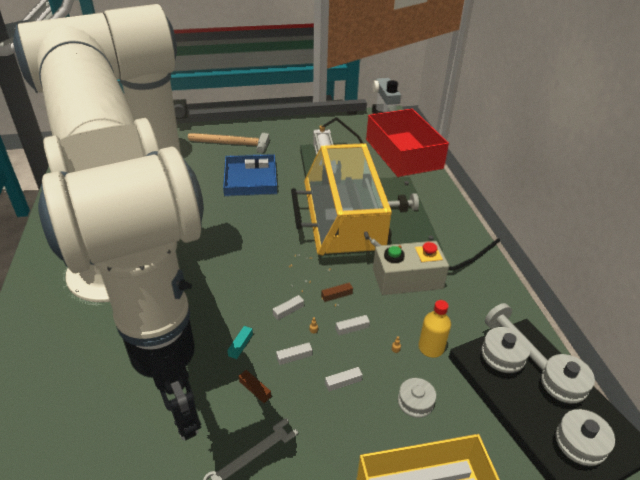

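Top view: four white blanks at about (425,224), (485,245), (393,284) and (453,286). The brown bars at (378,231) and (485,326) and the turquoise one at (433,335) are look-alikes. The handle runs from (213,253) to (291,257), and the start button is at (368,160). The side view agrees with this.

```bash
cat >> h.py <<'E'
def blanks(n='top',z=0.02,im=None,C=None,xmax=0.66,ymax=-0.17,ymin=-0.45,save=None):
    im=ctrl.get_image(n) if im is None else im; C=C or cam(n)
    g=cv2.cvtColor(im,cv2.COLOR_BGR2HSV); m=((g[...,2]>175)&(g[...,1]<50)).astype('u1')
    m=cv2.morphologyEx(m,cv2.MORPH_OPEN,np.ones((3,3),'u1')); out=[]
    for c in cv2.findContours(m,cv2.RETR_EXTERNAL,cv2.CHAIN_APPROX_NONE)[0]:
        if len(c)<25: continue
        w=pix2plane(n,c[:,0]+0.0,z,C)[:,:2]; (cx,cy),(a,b),t=cv2.minAreaRect((w*1000).astype('f4'))
        if a<b: a,b,t=b,a,t+90
        t=(t+90)%180-90
        if cx<xmax*1000 and ymin*1000<cy<ymax*1000 and a>45 and a<100 and b<40: out.append([cx,cy,a,b,t])
    return np.round(sorted(out),1)
E
cat > b.py <<'E'
from h import *
im=cv2.imread('pics/top0.png'); print(blanks(im=im))
for z in (0.06,):
    q=pix2plane('top',[[213,253],[291,257]],z); d=q[1]-q[0]; print('handle',q[:,:2],np.degrees(np.arctan2(d[0],-d[1])))
q=pix2plane('top',[[176,143],[332,147]],0.148);print('roofback',q,np.degrees(np.arctan2(q[1,0]-q[0,0],-(q[1,1]-q[0,1]))))
q=pix2plane('top',[[168,204],[332,210]],0.148);print('rooffront',q,np.degrees(np.arctan2(q[1,0]-q[0,0],-(q[1,1]-q[0,1]))))
im=ctrl.get_image('wrist'); cv2.imwrite('pics/w0.png',im)
p=ctrl.camera_params('wrist'); s=ctrl.read_state(); T=np.eye(4);T[:3,:3]=R.from_quat(s['eef_rot']).as_matrix();T[:3,3]=s['eef_pos']
print(p['vfov'],p['k1'],np.round(np.linalg.inv(T)@np.array(p['cam_to_world']),3))
E
python3 b.py
```

```text
[[ 386.  -324.3   69.6   19.6   10.2]
 [ 392.2 -199.    68.8   19.7   26.7]
 [ 470.  -400.6   68.1   19.1   10. ]
 [ 517.8 -271.6   69.    19.4    8.7]]
handle [[0.45882062 0.17214371]
 [0.44792482 0.01197513]] -3.891666645709123
roofback [[ 0.66368345  0.22809283  0.148     ]
 [ 0.64621428 -0.07488744  0.148     ]] -3.2998932363408504
rooffront [[ 0.54170214  0.23748251  0.148     ]
 [ 0.5230948  -0.07251     0.148     ]] -3.435064578503497
58.01918697015408 0.02922762785157249 [[ 1.    -0.001  0.     0.   ]
 [ 0.001  0.956  0.293 -0.076]
 [-0.    -0.293  0.956  0.03 ]
 [ 0.     0.     0.     1.   ]]
```

Call:
send_rows(
  motion=[
    [0.58,[255,659,-60],[0,0,1.178]],
    [0.58,[255,659,-60],[0,0,1.178]],
    [0.58,[255,659,-60],[0,0,1.178]],
    [0.58,[255,659,-60],[0,0,1.178]],
    [0.58,[255,659,-60],[0,0,1.178]],
    [0.58,[255,659,-60],[0,0,1.178]],
    [0.58,[255,659,-60],[0,0,1.178]],
    [0.58,[255,659,-60],[0,0,1.178]],
    [0.58,[255,659,-60],[0,0,1.178]],
    [0.58,[255,659,-60],[0,0,1.178]],
  ],
  newtons=40,
)

```text
clock: 2.18
eef_pos: [0.3452, -0.1782, 0.3695]
eef_rot: [1.0, -0.028, 0.001, 0.0]
contact_force: [0.2, -0.8, 0.0]
opening: 0.423
```

Call:
send_rows(
  motion=[
    [0.58,[106,270,-40],[0,0,-0.005]],
    [0.58,[106,270,-40],[0,0,-0.005]],
    [0.58,[106,270,-40],[0,0,-0.005]],
    [0.58,[106,270,-40],[0,0,-0.005]],
    [0.58,[106,270,-40],[0,0,-0.005]],
    [0.58,[106,270,-40],[0,0,-0.005]],
    [0.58,[106,270,-40],[0,0,-0.005]],
    [0.58,[106,270,-40],[0,0,-0.005]],
    [0.58,[106,270,-40],[0,0,-0.005]],
  ],
)

```text
clock: 2.93
eef_pos: [0.4513, 0.0939, 0.3287]
eef_rot: [1.0, -0.028, -0.0, 0.0]
contact_force: [0.4, -0.4, -0.3]
opening: 0.424
```

```bash
cat > c.py <<'E'
from h import *
st(); im=ctrl.get_image('wrist'); cv2.imwrite('pics/w1.png',im)
for k in ['hood_handle','hood_hinge','press']:
    for n in ('wrist','side'): print(n,k,[(round(d['score'],2),np.round(d['centre'],3).tolist()) for d in ctrl.mark_of(k,n)]) if n=='wrist' else 0
E
python3 c.py
```

```text
t 2.93 pos [0.4513 0.0939 0.3287] rot [ 9.996e-01 -2.790e-02 -4.000e-04  4.000e-04] F [ 0.4 -0.4 -0.3] op 0.424 q [ 1.320e-01 -2.900e-01  1.721e+00 -1.000e-03  1.711e+00  1.870e-01]
wrist hood_handle [(0.69, [0.453, 0.092, 0.062])]
wrist hood_hinge []
wrist press []
```

View pics/w1.png

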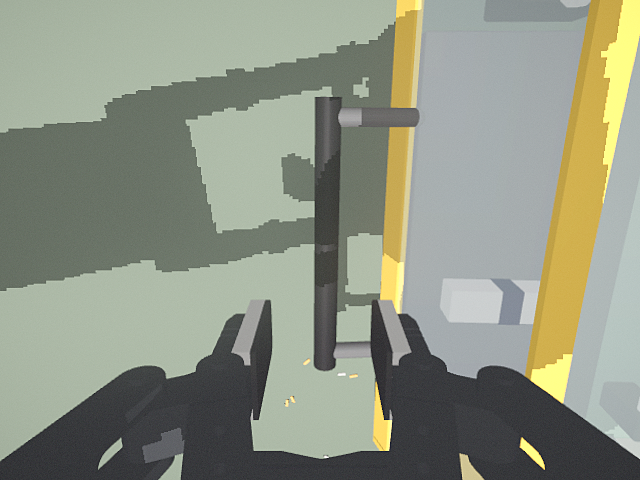

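The handle fills (328,97) to (325,370) and sits between the fingers. The banded bar shows through the hood at about (490,300).

```bash
python3 -c "
from h import *
print(pix2plane('wrist',[[329.5,100],[325,365]],0.06)); print(pix2plane('wrist',[[441,278],[441,320],[522,280],[522,323],[497,301]],0.07))
print(pix2plane('wrist',[[416,0],[384,440]],0.06))"
```

```text
[[0.46185962 0.16812757 0.06      ]
 [0.4499328  0.00846531 0.06      ]]
[[0.51960689 0.0676454  0.07      ]
 [0.52005534 0.04103163 0.07      ]
 [0.56537239 0.06359855 0.07      ]
 [0.56727157 0.03626511 0.07      ]
 [0.55201762 0.05131418 0.07      ]]
[[ 0.50685249  0.21168566  0.06      ]
 [ 0.48600894 -0.05137937  0.06      ]]
```

Call:
send_rows(
  motion=[
    [0.58,[2,-2,-40],[0,0,-0.01]],
    [0.58,[2,-2,-75],[0,0,-0.01]],
    [0.58,[2,-2,-113],[0,0,-0.01]],
    [0.58,[2,-2,-113],[0,0,-0.01]],
    [0.8,[2,-2,-113],[0,0,-0.01]],
    [1,[2,-2,-113],[0,0,-0.01]],
    [1,[2,-2,-113],[0,0,-0.01]],
    [1,[2,-2,-113],[0,0,-0.01]],
    [1,[2,-2,-113],[0,0,-0.01]],
    [1,[2,-2,-113],[0,0,-0.01]],
  ],
  newtons=40,
)

```text
clock: 3.97
eef_pos: [0.4533, 0.0882, 0.2194]
eef_rot: [0.999, -0.036, 0.002, 0.001]
contact_force: [-4.6, -2.7, -0.4]
opening: 0.143
```

Call:
send_rows(
  motion=[
    [1,[1,0,16],[0,0,0]],
    [1,[3,0,33],[0,0,0]],
    [1,[6,0,49],[0,0,0]],
    [1,[10,-1,64],[0,0,0]],
    [1,[16,-1,80],[0,0,0]],
    [1,[23,-2,95],[0,0,0]],
    [1,[31,-2,109],[0,0,0]],
    [1,[40,-3,122],[0,0,0]],
    [1,[51,-4,135],[0,0,0]],
    [1,[62,-4,147],[0,0,0]],
  ],
  newtons=60,
)

```text
clock: 4.8
eef_pos: [0.5143, 0.0842, 0.3701]
eef_rot: [0.999, -0.036, 0.001, 0.001]
contact_force: [-8.3, -2.3, 0.0]
opening: 0.135
```

Call:
send_rows(
  motion=[
    [1,[17,-1,10],[0,0,0]],
    [1,[33,-3,22],[0,0,0]],
    [1,[51,-4,32],[0,0,0]],
    [1,[69,-5,40],[0,0,0]],
    [1,[89,-6,47],[0,0,0]],
    [1,[109,-8,51],[0,0,0]],
    [1,[129,-9,54],[0,0,0]],
    [1,[145,-10,54],[0,0,0]],
    [1,[153,-11,54],[0,0,0]],
  ],
)

```text
clock: 5.55
eef_pos: [0.6682, 0.0738, 0.4311]
eef_rot: [0.999, -0.035, 0.007, -0.001]
contact_force: [2.0, 5.8, 8.0]
opening: 0.132
```

```bash
python3 -c "
from h import *
st(); cv2.imwrite('pics/s1.png',ctrl.get_image('side'))
print([(round(d['score'],2),np.round(d['centre'],3).tolist()) for d in ctrl.mark_of('hood_handle','side')])"
```

```text
t 5.55 pos [0.6682 0.0738 0.4311] rot [ 9.994e-01 -3.540e-02  6.700e-03 -8.000e-04] F [2.  5.8 8. ] op 0.132 q [0.059 0.296 0.953 0.    1.879 0.13 ]
[(0.59, [0.675, 0.08, 0.263])]
```

View pics/s1.png

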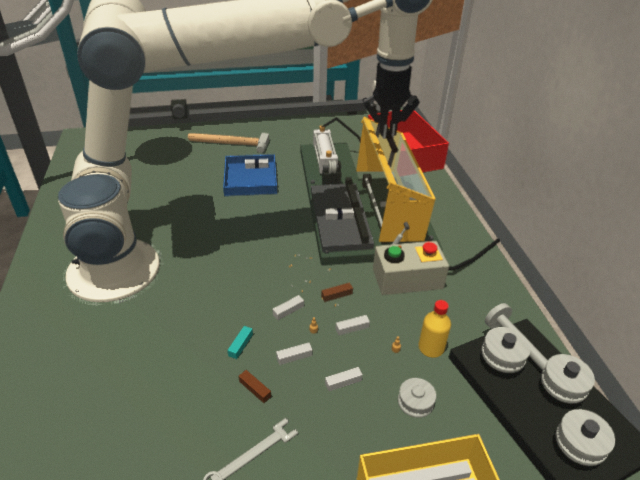

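The hood stands open at its stop, with the banded bar visible on the bed at (340,214). I'll release it and move back.

Call:
send_rows(
  motion=[
    [0.6,[0,0,0],[0,0,0]],
    [0.5,[0,0,0],[0,0,0]],
    [0.5,[0,0,20],[0,0,0]],
    [0.5,[0,0,45],[0,0,0]],
    [0.5,[-40,0,55],[0,0,0.1]],
    [0.5,[-80,0,40],[0,0,0.2]],
    [0.4,[-120,-5,10],[0,0,0.4]],
    [0.4,[-160,-15,-25],[0,0,0.6]],
    [0.4,[-170,-20,-60],[0,0,0.8]],
    [0.4,[-170,-20,-90],[0,0,1]],
  ],
)

```text
clock: 6.48
eef_pos: [0.4963, 0.053, 0.3453]
eef_rot: [0.95, 0.312, 0.01, -0.002]
contact_force: [1.0, -0.3, -0.1]
opening: 0.601
```

Call:
send_rows(
  motion=[
    [0.4,[0,0,0],[0,0,0.6]],
    [0.4,[0,0,0],[0,0,0.6]],
    [0.4,[0,0,0],[0,0,0.6]],
    [0.4,[0,0,0],[0,0,0.6]],
    [0.4,[0,0,0],[0,0,0.6]],
  ],
)

```text
clock: 6.9
eef_pos: [0.4959, 0.0528, 0.347]
eef_rot: [0.814, 0.581, 0.01, -0.004]
contact_force: [0.6, 0.3, 0.2]
opening: 0.601
```

```bash
cat > c.py <<'E'
from h import *
s=st(); C=cam('wrist'); im=ctrl.get_image('wrist'); cv2.imwrite('pics/w2.png',im)
for k in ['done_mid','stop_face','hood_handle','wheel']:
    print(k,[(round(d['score'],2),np.round(d['centre'],3).tolist()) for d in ctrl.mark_of(k,'wrist')])
for k in ['hood_handle','stop_face']:
    cv2.imwrite('pics/s2.png',ctrl.get_image('side'));print(k,[(round(d['score'],2),np.round(d['centre'],3).tolist()) for d in ctrl.mark_of(k,'side')])
E
python3 c.py
```

```text
t 6.9 pos [0.4959 0.0528 0.347 ] rot [ 0.8135  0.5814  0.0103 -0.0039] F [0.6 0.3 0.2] op 0.601 q [ 0.032 -0.193  1.607  0.018  1.715 -1.206]
done_mid [(0.64, [0.56, 0.047, 0.057])]
stop_face [(0.69, [0.593, 0.065, 0.05])]
hood_handle []
wheel []
hood_handle [(0.63, [0.678, 0.08, 0.264]), (0.44, [0.437, -0.263, -0.002])]
stop_face [(0.56, [0.594, 0.068, 0.048])]
```

View pics/w2.png

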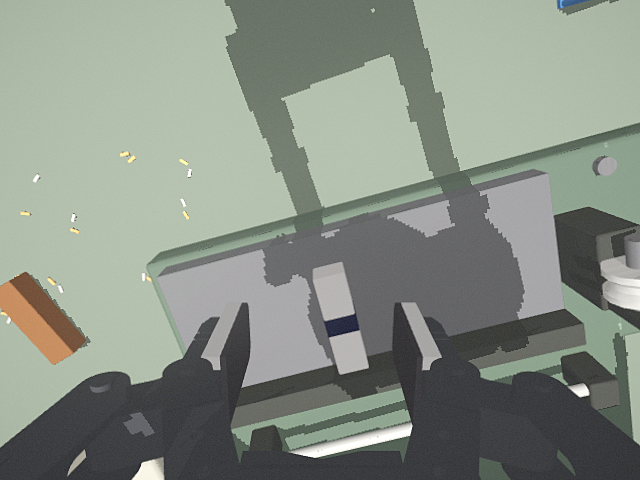

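```bash
python3 -c "
from h import *
def yaw(q): d=q[1]-q[0]; return np.degrees(np.arctan2(d[1],d[0]))
q=pix2plane('wrist',[[160,274],[548,172]],0.05);print('bedfront',q,yaw(q)-90)
q=pix2plane('wrist',[[245,387],[578,311]],0.05);print('stop foot',q,yaw(q)-90)
q=pix2plane('wrist',[[328,279],[352.5,371]],0.07);print('bar',q,yaw(q),q.mean(0))
q=pix2plane('wrist',[[342,325]],0.07);print('band',q)
"
```

```text
bedfront [[ 0.49311724 -0.04993218  0.05      ]
 [ 0.51226547  0.20169485  0.05      ]] -4.351686994606325
stop foot [[ 0.59164979 -0.03094663  0.05      ]
 [ 0.61279966  0.20344491  0.05      ]] -5.156011198342853
bar [[0.52548398 0.05362964 0.07      ]
 [0.59214353 0.04755091 0.07      ]] -5.21043099537189 [0.55881376 0.05059027 0.07      ]
band [[0.55806105 0.05173286 0.07      ]]
```

```bash
cat >> h.py <<'E'
def go(x,y,z,psi):
    s=st(); R0=R.from_quat(s['eef_rot']); Rt=R.from_euler('z',psi)*R.from_euler('x',np.pi)
    print('shift',np.round((np.array([x,y,z])-s['eef_pos'])*1000,1),'turn',np.round((Rt*R0.inv()).as_rotvec(),3))
E
python3 -c "
from h import *
go(.559,.051,.226,1.484)"
```

```text
t 7.35 pos [0.4963 0.053  0.3455] rot [ 0.8156  0.5786  0.0094 -0.0045] F [-0.2  1.5  0.3] op 0.599 q [ 0.032 -0.191  1.608  0.018  1.714 -1.199]
shift [  62.7   -2.  -119.5] turn [-0.019  0.008  0.25 ]
```

Call:
send_rows(
  motion=[
    [0.4,[40,-2,0],[-0.019,0.008,0.12]],
    [0.4,[63,-2,-20],[-0.019,0.008,0.25]],
    [0.4,[63,-2,-55],[-0.019,0.008,0.25]],
    [0.4,[63,-2,-90],[-0.019,0.008,0.25]],
    [0.4,[63,-2,-115],[-0.019,0.008,0.25]],
    [0.4,[63,-2,-119],[-0.019,0.008,0.25]],
    [0.4,[63,-2,-119],[-0.019,0.008,0.25]],
  ],
)

```text
clock: 7.93
eef_pos: [0.5588, 0.051, 0.2248]
eef_rot: [0.737, 0.676, -0.001, -0.001]
contact_force: [0.9, 0.7, 0.4]
opening: 0.598
```

Call:
send_rows(
  motion=[
    [1,[0,0,0],[0,0,0]],
    [1,[0,0,0],[0,0,0]],
    [1,[0,0,0],[0,0,0]],
    [1,[0,0,0],[0,0,0]],
    [1,[0,0,0],[0,0,0]],
    [1,[0,0,15],[0,0,0]],
    [1,[-10,0,50],[0,0,0]],
    [1,[-30,15,85],[0,0,0]],
    [1,[-60,40,85],[0,0,0]],
    [1,[-60,40,85],[0,0,0]],
  ],
  newtons=60,
)

```text
clock: 8.77
eef_pos: [0.4961, 0.0936, 0.3132]
eef_rot: [0.736, 0.676, 0.001, -0.002]
contact_force: [1.0, -0.1, -2.6]
opening: 0.215
```

```bash
python3 -c "
from h import *
go(.355,.318,.25,1.52)
cv2.imwrite('pics/w3.png',ctrl.get_image('wrist'));print(ctrl.mark_of('done_mid','wrist')[:2])
cv2.imwrite('pics/t3.png',ctrl.get_image('top'));print(ctrl.mark_of('tray','top')[:1])
"
```

```text
t 8.77 pos [0.4961 0.0936 0.3132] rot [ 0.7364  0.6765  0.0008 -0.0016] F [ 1.  -0.1 -2.6] op 0.215 q [ 0.118 -0.165  1.643  0.004  1.665 -1.368]
shift [-141.1  224.4  -63.2] turn [-0.003 -0.001  0.034]
[{'centre': [0.4909, 0.0877, 0.146], 'score': 0.74}]
[{'centre': [0.3562, 0.3406, -0.0037], 'score': 0.95}]
```

Call:
send_rows(
  motion=[
    [1,[-141,224,-40],[0,0,0.034]],
    [1,[-141,224,-40],[0,0,0.034]],
    [1,[-141,224,-40],[0,0,0.034]],
    [1,[-141,224,-40],[0,0,0.034]],
    [1,[-141,224,-40],[0,0,0.034]],
    [1,[-141,224,-40],[0,0,0.034]],
    [1,[-141,224,-60],[0,0,0.034]],
    [1,[-141,224,-90],[0,0,0.034]],
    [1,[-141,224,-115],[0,0,0.034]],
    [1,[-141,224,-126],[0,0,0.034]],
  ],
)

```text
clock: 9.8
eef_pos: [0.3572, 0.3143, 0.1801]
eef_rot: [0.726, 0.688, -0.005, -0.002]
contact_force: [-19.3, -17.8, 60.1]
opening: 0.219
```

Call:
send_rows(
  motion=[
    [1,[0,0,3],[0,0,0]],
    [1,[0,0,3],[0,0,0]],
  ],
)

```text
clock: 9.97
eef_pos: [0.3578, 0.3139, 0.1825]
eef_rot: [0.726, 0.688, -0.006, -0.002]
contact_force: [0.0, 0.4, -2.4]
opening: 0.216
```

```bash
python3 -c "
from h import *
st()
a=ctrl.get_image('top')[230:380,60:240]; b=ctrl.get_image('wrist')
a=cv2.resize(a,(576,480)); b=cv2.resize(b,(220*1,165)); cv2.imwrite('pics/m4.png',cv2.hconcat([a,cv2.copyMakeBorder(b,0,315,0,0,0)]))"
```

```text
t 9.97 pos [0.3578 0.3139 0.1825] rot [ 0.7259  0.6878 -0.006  -0.0018] F [ 0.   0.4 -2.4] op 0.216 q [ 0.648 -0.168  1.881  0.002  1.442 -0.869]
```

View pics/m4.png

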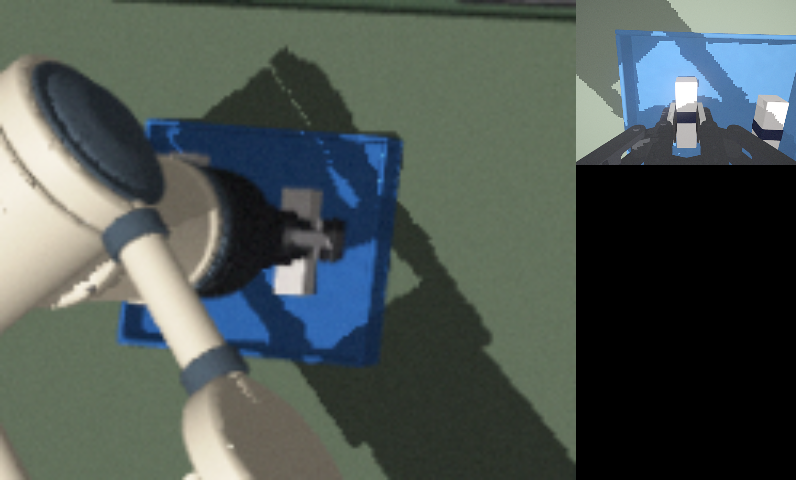

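The bar is between the fingers, just above the tray floor and well inside the walls. The earlier bar lies clear of it.

Call:
send_rows(
  motion=[
    [1,[0,0,-2],[0,0,0]],
    [0.85,[0,0,-2],[0,0,0]],
    [0.55,[0,0,-2],[0,0,0]],
    [0.55,[0,0,-2],[0,0,0]],
    [0.55,[0,0,25],[0,0,0]],
    [0.55,[0,0,60],[0,0,0]],
    [0.5,[0,0,100],[0,0,0]],
    [0.45,[0,-30,130],[0,0,0]],
    [0.45,[20,-70,140],[0,0,0]],
    [0.45,[40,-110,140],[0,0,0]],
  ],
)

```text
clock: 10.9
eef_pos: [0.3945, 0.2107, 0.3281]
eef_rot: [0.725, 0.689, -0.001, -0.0]
contact_force: [1.4, -0.1, -0.4]
opening: 0.55
```

```bash
python3 -c "
from h import *
im=ctrl.get_image('top'); cv2.imwrite('pics/t5.png',im); print(blanks(im=im))
print(ctrl.mark_of('done_mid','top'))
print(ctrl.mark_of('done_mid','wrist') if ctrl.get_image('wrist') is not None else 0)
go(.392,-.199,.33,2.037)
"
```

```text
[[ 386.  -324.3   69.6   19.6   10.2]
 [ 392.4 -198.3   69.6   20.1   26.1]
 [ 470.  -400.6   68.1   19.1   10. ]
 [ 517.8 -271.6   69.    19.4    8.7]]
[{'centre': [0.3543, 0.3112, 0.0145], 'score': 0.46}]
[{'centre': [0.3568, 0.3062, 0.0102], 'score': 0.97}]
t 11.1 pos [0.3949 0.21   0.3235] rot [ 0.727   0.6866 -0.0045 -0.0017] F [-0.7  0.6  0.2] op 0.551 q [ 0.413 -0.325  1.758  0.     1.718 -1.101]
shift [  -2.9 -409.     6.5] turn [ 0.006 -0.008  0.523]
```

Call:
send_rows(
  motion=[
    [0.45,[-3,-409,0],[0.006,-0.008,0.52]],
    [0.45,[-3,-409,0],[0.006,-0.008,0.52]],
    [0.45,[-3,-409,0],[0.006,-0.008,0.52]],
    [0.45,[-3,-409,0],[0.006,-0.008,0.52]],
    [0.45,[-3,-409,0],[0.006,-0.008,0.52]],
    [0.45,[-3,-409,0],[0.006,-0.008,0.52]],
    [0.45,[-3,-409,0],[0.006,-0.008,0.52]],
    [0.45,[-3,-409,0],[0.006,-0.008,0.52]],
    [0.45,[-3,-409,-30],[0.006,-0.008,0.52]],
    [0.45,[-3,-409,-50],[0.006,-0.008,0.52]],
  ],
)

```text
clock: 11.93
eef_pos: [0.3927, -0.1673, 0.2942]
eef_rot: [0.525, 0.851, 0.001, 0.003]
contact_force: [0.4, 0.1, -0.0]
opening: 0.549
```

```bash
cat > look.py <<'E'
from h import *
import sys
x,y,z,yd=map(float,sys.argv[1:5])
C=cam('wrist'); im=ctrl.get_image('wrist'); cv2.imwrite('pics/wl.png',im); print('wrist blanks',blanks('wrist',0.02,im,C,0.8,0.3,-0.6).tolist())
go(x,y,z,np.radians(yd))
E
python3 look.py .3923 -.1985 .176 116.4
```

```text
wrist blanks [[386.7, -324.5, 70.1, 20.0, 9.8], [392.4, -198.8, 69.4, 20.2, 26.5], [519.0, -271.4, 70.4, 20.2, 8.2]]
t 11.98 pos [ 0.3914 -0.1714  0.2878] rot [ 0.5272  0.8497 -0.0019 -0.0009] F [-5.1 -2.9 -3.5] op 0.547 q [-0.491 -0.381  1.865 -0.004  1.66  -2.522]
shift [   0.9  -27.1 -111.8] turn [ 0.002 -0.004  0.001]
```

Call:
send_rows(
  motion=[
    [0.45,[1,-27,0],[0,0,0]],
    [0.45,[1,-27,-35],[0,0,0]],
    [0.45,[1,-27,-70],[0,0,0]],
    [0.45,[1,-27,-95],[0,0,0]],
    [0.45,[1,-27,-109],[0,0,0]],
    [0.45,[1,-27,-112],[0,0,0]],
    [0.45,[1,-27,-112],[0,0,0]],
    [1,[1,-27,-112],[0,0,0]],
    [1,[1,-27,-112],[0,0,0]],
    [1,[1,-27,-112],[0,0,0]],
  ],
)

```text
clock: 12.82
eef_pos: [0.3932, -0.1985, 0.1779]
eef_rot: [0.527, 0.85, -0.002, 0.001]
contact_force: [0.3, -1.0, -0.9]
opening: 0.214
```

Call:
send_rows(
  motion=[
    [1,[0,0,0],[0,0,0]],
    [1,[0,0,0],[0,0,0]],
    [1,[0,0,20],[0,0,0]],
    [1,[0,0,60],[0,0,0]],
    [1,[0,0,100],[0,0,0]],
    [1,[0,0,130],[0,0,0]],
    [1,[0,0,130],[0,0,0]],
  ],
)

```text
clock: 13.4
eef_pos: [0.394, -0.199, 0.316]
eef_rot: [0.527, 0.85, -0.002, 0.007]
contact_force: [0.7, -0.2, -0.5]
opening: 0.217
```

```bash
python3 -c "
from h import *
go(.5591,.14,.28,np.radians(85.7))"
```

```text
t 13.4 pos [ 0.394 -0.199  0.316] rot [ 0.527   0.8498 -0.0018  0.0071] F [ 0.7 -0.2 -0.5] op 0.217 q [-0.543 -0.352  1.793 -0.004  1.687 -2.575]
shift [165.1 339.  -36. ] turn [ 0.013  0.007 -0.536]
```

Call:
send_rows(
  motion=[
    [1,[165,339,0],[0.013,0.007,-0.536]],
    [1,[165,339,0],[0.013,0.007,-0.536]],
    [1,[165,339,0],[0.013,0.007,-0.536]],
    [1,[165,339,0],[0.013,0.007,-0.536]],
    [1,[165,339,0],[0.013,0.007,-0.536]],
    [1,[165,339,0],[0.013,0.007,-0.536]],
    [1,[165,339,0],[0.013,0.007,-0.536]],
    [1,[165,339,0],[0.013,0.007,-0.536]],
    [1,[165,339,0],[0.013,0.007,-0.536]],
    [1,[165,339,-30],[0.013,0.007,-0.536]],
  ],
)

```text
clock: 14.23
eef_pos: [0.5603, 0.1422, 0.2928]
eef_rot: [0.733, 0.68, 0.005, 0.003]
contact_force: [1.5, -0.1, -0.5]
opening: 0.212
```

Call:
send_rows(
  motion=[
    [1,[0,0,0],[0,0,0]],
    [1,[0,0,0],[0,0,0]],
  ],
)

```text
clock: 14.4
eef_pos: [0.5603, 0.1439, 0.2903]
eef_rot: [0.732, 0.682, 0.003, 0.002]
contact_force: [0.4, -1.3, -0.6]
opening: 0.214
```

```bash
python3 -c "
from h import *
go(.5591,.14,.230,np.radians(85.7))
cv2.imwrite('pics/w6.png',ctrl.get_image('wrist'))
for k in ['stop_face','wheel','blank1_mid']: print(k,[(round(d['score'],2),np.round(d['centre'],3).tolist()) for d in ctrl.mark_of(k,'wrist')])"
```

```text
t 14.4 pos [0.5603 0.1439 0.2903] rot [0.7317 0.6816 0.0032 0.0016] F [ 0.4 -1.3 -0.6] op 0.214 q [ 1.920e-01  3.800e-02  1.489e+00  1.000e-03  1.608e+00 -1.307e+00]
shift [ -1.2  -3.9 -60.3] turn [-0.002  0.007 -0.004]
stop_face [(0.59, [0.593, 0.067, 0.051])]
wheel [(0.83, [0.568, 0.219, 0.091])]
blank1_mid []
```

View pics/w6.png

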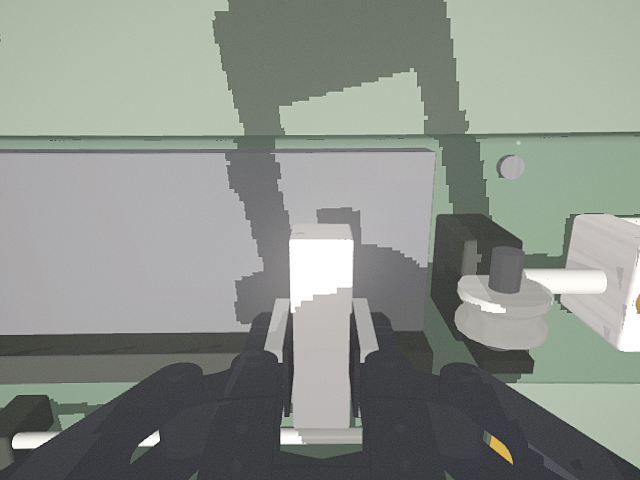

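The bed's front edge (row 151) is level in this view. The held bar stands vertical at (322,330), so it is square to the machine.

Call:
send_rows(
  motion=[
    [1,[-1,-4,-25],[0,0.006,-0.004]],
    [1,[-1,-4,-45],[0,0.006,-0.004]],
    [1,[-1,-4,-56],[0,0.006,-0.004]],
    [1,[-1,-4,-60],[0,0.006,-0.004]],
    [1,[-1,-4,-62],[0,0.006,-0.004]],
    [1,[-1,-4,-63],[0,0.006,-0.004]],
    [1,[-1,-4,-63],[0,0.006,-0.004]],
  ],
)

```text
clock: 15.18
eef_pos: [0.5595, 0.1369, 0.2323]
eef_rot: [0.735, 0.678, 0.004, 0.002]
contact_force: [-0.5, -0.9, -1.4]
opening: 0.214
```

Call:
send_rows(
  motion=[
    [1,[0,2,-2],[0,0,0]],
    [1,[0,2,-4],[0,0,0]],
    [1,[0,2,-4],[0,0,0]],
    [1,[0,2,-4],[0,0,0]],
  ],
)

```text
clock: 15.52
eef_pos: [0.5595, 0.139, 0.2284]
eef_rot: [0.735, 0.678, 0.004, 0.002]
contact_force: [0.3, -0.1, -1.8]
opening: 0.214
```

Call:
send_rows(
  motion=[
    [1,[0,0,-1],[0,0,0]],
    [1,[2,0,-1],[0,0,0]],
    [1,[4,0,-1],[0,0,0]],
    [1,[6,0,-1],[0,0,0]],
    [1,[6,0,-1],[0,0,0]],
  ],
  newtons=25,
)

```text
clock: 15.93
eef_pos: [0.5658, 0.1391, 0.228]
eef_rot: [0.735, 0.678, 0.004, 0.002]
contact_force: [-2.2, -0.1, 4.4]
opening: 0.219
```

Call:
send_rows(
  motion=[
    [1,[2,0,0],[0,0,0]],
    [1,[4,0,0],[0,0,0]],
    [1,[6,-1,0],[0,0,0]],
    [1,[6,-1,0],[0,0,0]],
  ],
)

```text
clock: 16.27
eef_pos: [0.5691, 0.1389, 0.228]
eef_rot: [0.734, 0.679, 0.0, -0.003]
contact_force: [-25.5, 1.5, 15.2]
opening: 0.214
```

Call:
send_rows(
  motion=[
    [1,[-1,0,0],[0,0,0]],
    [0.85,[-1,0,0],[0,0,0]],
    [0.6,[-1,0,0],[0,0,0]],
    [0.6,[-1,0,0],[0,0,0]],
    [0.6,[-1,0,20],[0,0,0]],
    [0.55,[-5,0,50],[0,0,0]],
    [0.5,[-30,-20,80],[0,0,0.1]],
    [0.45,[-50,-55,95],[0,0,0.15]],
    [0.45,[-60,-85,95],[0,0,0.15]],
    [0.45,[-60,-85,95],[0,0,0.15]],
  ],
  newtons=60,
)

```text
clock: 17.1
eef_pos: [0.5082, 0.05, 0.3255]
eef_rot: [0.683, 0.731, 0.0, -0.0]
contact_force: [0.0, -0.9, -0.5]
opening: 0.552
```

```bash
cat > bed.py <<'E'
from h import *
# bars on the bed, seen from the wrist, top plane z=.07, in machine frame
C=cam('wrist'); im=ctrl.get_image('wrist'); cv2.imwrite('pics/wb.png',im)
b=blanks('wrist',0.07,im,C,0.8,0.3,-0.6); c,s=np.cos(-.075),np.sin(-.075)
for r in b:
    d=r[:2]-[657,63]; print('world',r.tolist(),'machine x,y',np.round([c*d[0]+s*d[1],-s*d[0]+c*d[1]],1),'yaw rel',round(r[4]+4.3,1))
E
python3 bed.py; python3 -c "
from h import *
print(blanks().tolist()); go(.5185,-.2715,.30,np.radians(98.5))"
```

```text
world [556.8, 140.2, 49.2, 20.2, -4.8] machine x,y [-105.7   69.5] yaw rel -0.5
world [598.1, 238.4, 46.6, 23.7, 56.2] machine x,y [-71.9 170.5] yaw rel 60.5
[[386.0, -324.2, 69.6, 19.0, 10.1], [470.1, -400.9, 67.3, 18.5, 10.0], [518.7, -271.4, 67.3, 19.0, 8.7]]
t 17.2 pos [0.5091 0.0528 0.3236] rot [ 6.822e-01  7.311e-01  7.000e-04 -2.000e-03] F [ 0.4  1.  -0.3] op 0.545 q [ 0.036 -0.148  1.608  0.004  1.683 -1.604]
shift [   9.4 -324.3  -23.6] turn [-0.004 -0.002  0.079]
```

Call:
send_rows(
  motion=[
    [0.45,[9,-324,0],[-0.004,0,0.079]],
    [0.45,[9,-324,0],[-0.004,0,0.079]],
    [0.45,[9,-324,0],[-0.004,0,0.079]],
    [0.45,[9,-324,0],[-0.004,0,0.079]],
    [0.45,[9,-324,0],[-0.004,0,0.079]],
    [0.45,[9,-324,0],[-0.004,0,0.079]],
    [0.45,[9,-324,0],[-0.004,0,0.079]],
    [0.45,[9,-324,-20],[-0.004,0,0.079]],
    [0.45,[9,-324,-40],[-0.004,0,0.079]],
    [0.45,[9,-324,-40],[-0.004,0,0.079]],
  ],
)

```text
clock: 18.03
eef_pos: [0.5178, -0.2723, 0.2773]
eef_rot: [0.654, 0.757, -0.001, -0.005]
contact_force: [-0.1, 1.3, -1.4]
opening: 0.55
```

```bash
python3 look.py .5185 -.2715 .176 98.5
```

```text
wrist blanks [[470.7, -400.5, 69.9, 20.4, 10.5]]
t 18.08 pos [ 0.5181 -0.2711  0.2796] rot [ 0.6531  0.7572 -0.0011 -0.0041] F [0.2 0.3 0.6] op 0.55 q [-5.400e-01  6.500e-02  1.479e+00 -1.000e-03  1.606e+00 -2.258e+00]
shift [   0.4   -0.4 -103.6] turn [-0.004 -0.008  0.001]
```

Call:
send_rows(
  motion=[
    [0.45,[0,0,-35],[-0.004,-0.008,0]],
    [0.45,[0,0,-70],[-0.004,-0.008,0]],
    [0.45,[0,0,-93],[-0.004,-0.008,0]],
    [0.45,[0,0,-101],[-0.004,-0.008,0]],
    [0.45,[0,0,-103],[-0.004,-0.008,0]],
    [0.45,[0,0,-103],[-0.004,-0.008,0]],
    [1,[0,0,-103],[-0.004,-0.008,0]],
    [1,[0,0,-103],[-0.004,-0.008,0]],
    [1,[0,0,-103],[-0.004,-0.008,0]],
    [1,[0,0,-103],[-0.004,-0.008,0]],
  ],
)

```text
clock: 18.92
eef_pos: [0.519, -0.2715, 0.1796]
eef_rot: [0.653, 0.757, 0.001, 0.002]
contact_force: [-0.8, 1.0, 6.0]
opening: 0.219
```

Call:
send_rows(
  motion=[
    [1,[0,0,0],[0,0,0]],
    [1,[0,0,0],[0,0,0]],
    [1,[0,0,20],[0,0,0]],
    [1,[0,0,60],[0,0,0]],
    [1,[0,0,100],[0,0,0]],
    [1,[0,0,135],[0,0,0]],
    [1,[0,0,135],[0,0,0]],
  ],
)

```text
clock: 19.5
eef_pos: [0.5197, -0.272, 0.3244]
eef_rot: [0.653, 0.757, 0.002, 0.009]
contact_force: [0.8, -0.4, -1.3]
opening: 0.215
```

```bash
python3 -c "
from h import *
go(.559,.085,.29,np.radians(85.7))"
```

```text
t 19.5 pos [ 0.5197 -0.272   0.3244] rot [0.6531 0.7572 0.0017 0.0093] F [ 0.8 -0.4 -1.3] op 0.215 q [-0.54   0.045  1.42   0.     1.657 -2.258]
shift [ 39.3 357.  -34.4] turn [ 0.011  0.015 -0.222]
```

Call:
send_rows(
  motion=[
    [1,[39,357,0],[0.011,0.015,-0.222]],
    [1,[39,357,0],[0.011,0.015,-0.222]],
    [1,[39,357,0],[0.011,0.015,-0.222]],
    [1,[39,357,0],[0.011,0.015,-0.222]],
    [1,[39,357,0],[0.011,0.015,-0.222]],
    [1,[39,357,0],[0.011,0.015,-0.222]],
    [1,[39,357,0],[0.011,0.015,-0.222]],
    [1,[39,357,0],[0.011,0.015,-0.222]],
    [1,[39,357,-15],[0.011,0.015,-0.222]],
    [1,[39,357,-40],[0.011,0.015,-0.222]],
  ],
)

```text
clock: 20.33
eef_pos: [0.5592, 0.0902, 0.2868]
eef_rot: [0.731, 0.682, 0.003, 0.001]
contact_force: [0.1, -1.0, -2.0]
opening: 0.217
```

Call:
send_rows(
  motion=[
    [1,[0,0,-2],[0,0,0]],
    [1,[0,0,-4],[0,0,0]],
    [1,[0,0,-4],[0,0,0]],
  ],
)

```text
clock: 20.58
eef_pos: [0.5592, 0.0897, 0.2827]
eef_rot: [0.731, 0.682, 0.003, 0.001]
contact_force: [-0.0, 0.3, -2.8]
opening: 0.216
```

```bash
python3 -c "
from h import *
go(.559,.085,.228,np.radians(85.7)); print(blanks().tolist())
"; python3 bed.py
```

```text
t 20.58 pos [0.5592 0.0897 0.2827] rot [0.7313 0.6821 0.0029 0.0009] F [-0.   0.3 -2.8] op 0.216 q [ 0.098  0.008  1.532  0.002  1.596 -1.403]
shift [ -0.2  -4.7 -54.7] turn [-0.003  0.006 -0.005]
[[386.0, -324.2, 69.6, 19.0, 10.1], [470.1, -400.9, 67.3, 18.5, 10.0], [656.9, -180.2, 55.9, 26.2, -2.5]]
world [486.3, 117.3, 60.6, 22.8, 86.3] machine x,y [-174.3   41.4] yaw rel 90.6
world [545.2, -44.1, 67.8, 14.6, -16.0] machine x,y [-103.5 -115.2] yaw rel -11.7
```

Call:
send_rows(
  motion=[
    [1,[0,-5,-25],[0,0.006,-0.005]],
    [1,[0,-5,-42],[0,0.006,-0.005]],
    [1,[0,-5,-50],[0,0.006,-0.005]],
    [1,[0,-5,-52],[0,0.006,-0.005]],
    [1,[0,-5,-53],[0,0.006,-0.005]],
    [1,[0,-5,-54],[0,0.006,-0.005]],
    [1,[0,-5,-54],[0,0.006,-0.005]],
    [1,[0,-5,-54],[0,0.006,-0.005]],
  ],
)

```text
clock: 21.35
eef_pos: [0.5598, 0.0843, 0.2314]
eef_rot: [0.733, 0.68, 0.003, 0.0]
contact_force: [0.3, 0.5, -2.9]
opening: 0.215
```

Call:
send_rows(
  motion=[
    [1,[0,0,-1],[0,0,0]],
    [1,[0,0,-2],[0,0,0]],
    [1,[1,0,-3],[0,0,0]],
    [1,[2,0,-3],[0,0,0]],
    [1,[3,0,-3],[0,0,0]],
    [1,[3,0,-3],[0,0,0]],
  ],
  newtons=25,
)

```text
clock: 21.85
eef_pos: [0.5628, 0.0844, 0.2296]
eef_rot: [0.733, 0.68, 0.003, 0.0]
contact_force: [-4.1, 0.2, 5.0]
opening: 0.216
```

Call:
send_rows(
  motion=[
    [1,[1,0,0],[0,0,0]],
    [1,[2,0,0],[0,0,0]],
    [1,[3,0,0],[0,0,0]],
    [1,[4,0,0],[0,0,0]],
    [1,[4,0,0],[0,0,0]],
  ],
)

```text
clock: 22.27
eef_pos: [0.5655, 0.0845, 0.2297]
eef_rot: [0.733, 0.68, 0.0, -0.002]
contact_force: [-15.4, -1.2, 8.3]
opening: 0.212
```

Call:
send_rows(
  motion=[
    [1,[1,0,0],[0,0,0]],
    [1,[3,0,0],[0,0,0]],
    [1,[3,0,0],[0,0,0]],
  ],
)

```text
clock: 22.52
eef_pos: [0.5668, 0.0846, 0.2297]
eef_rot: [0.733, 0.68, -0.003, -0.005]
contact_force: [-16.8, -0.9, 8.4]
opening: 0.216
```

Call:
send_rows(
  motion=[
    [0.85,[0,0,0],[0,0,0]],
    [0.6,[0,0,0],[0,0,0]],
    [0.6,[0,0,0],[0,0,0]],
    [0.6,[0,0,20],[0,0,0]],
    [0.55,[-5,0,50],[0,0,0]],
    [0.5,[-30,-20,80],[0,0,0.05]],
    [0.45,[-60,-40,105],[0,0,0.1]],
    [0.45,[-90,-60,105],[0,0,0.1]],
    [0.45,[-90,-60,105],[0,0,0.1]],
  ],
  newtons=60,
)

```text
clock: 23.27
eef_pos: [0.4736, 0.0224, 0.3374]
eef_rot: [0.699, 0.715, -0.003, -0.002]
contact_force: [0.1, -0.3, -0.8]
opening: 0.551
```

```bash
python3 bed.py; python3 -c "
from h import *
print(blanks().tolist()); go(.3863,-.3243,.30,np.radians(100))"
```

```text
[[386.0, -324.2, 69.6, 19.0, 10.1], [470.1, -400.9, 67.3, 18.5, 10.0]]
t 23.37 pos [0.4763 0.024  0.3356] rot [ 0.6987  0.7154 -0.002  -0.0032] F [1.2 0.2 0.2] op 0.553 q [-0.022 -0.243  1.67   0.002  1.722 -1.616]
shift [ -90.  -348.3  -35.6] turn [-0.001 -0.007  0.151]
```

View pics/wb.png

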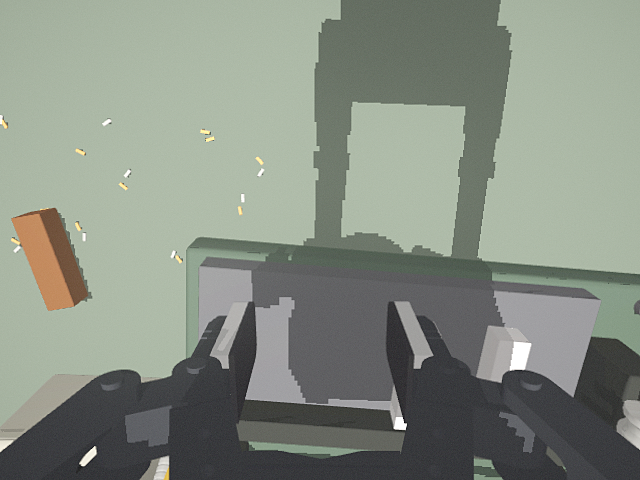

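The two placed bars are mostly hidden behind the right finger, with parts at (505,350) and (398,415). I'll check the row later from a better position.

Call:
send_rows(
  motion=[
    [0.45,[-90,-348,-10],[0,-0.007,0.151]],
    [0.45,[-90,-348,-10],[0,-0.007,0.151]],
    [0.45,[-90,-348,-10],[0,-0.007,0.151]],
    [0.45,[-90,-348,-10],[0,-0.007,0.151]],
    [0.45,[-90,-348,-10],[0,-0.007,0.151]],
    [0.45,[-90,-348,-10],[0,-0.007,0.151]],
    [0.45,[-90,-348,-10],[0,-0.007,0.151]],
    [0.45,[-90,-348,-30],[0,-0.007,0.151]],
    [0.45,[-90,-348,-50],[0,-0.007,0.151]],
    [0.45,[-90,-348,-50],[0,-0.007,0.151]],
  ],
)

```text
clock: 24.2
eef_pos: [0.385, -0.3279, 0.2799]
eef_rot: [0.644, 0.765, -0.0, -0.004]
contact_force: [-0.5, 0.7, -2.7]
opening: 0.55
```

```bash
python3 look.py .3863 -.3243 .177 100; python3 -c "
from h import *
print(blanks().tolist())"
```

```text
wrist blanks [[328.0, -485.4, 65.5, 35.8, 28.7], [374.4, -326.6, 45.2, 20.2, 10.1]]
t 24.25 pos [ 0.3856 -0.3264  0.2808] rot [ 6.442e-01  7.648e-01  3.000e-04 -4.000e-03] F [ 0.2  1.1 -0.7] op 0.553 q [-0.77  -0.151  1.687 -0.     1.614 -2.511]
shift [   0.7    2.1 -103.8] turn [-0.006 -0.006  0.004]
[[477.7, -398.8, 52.3, 19.2, 9.7]]
```

Call:
send_rows(
  motion=[
    [0.45,[0,2,-35],[-0.006,-0.006,0]],
    [0.45,[0,2,-70],[-0.006,-0.006,0]],
    [0.45,[0,2,-93],[-0.006,-0.006,0]],
    [0.45,[0,2,-101],[-0.006,-0.006,0]],
    [0.45,[0,2,-103],[-0.006,-0.006,0]],
    [0.45,[0,2,-103],[-0.006,-0.006,0]],
    [1,[0,2,-103],[-0.006,-0.006,0]],
    [1,[0,2,-103],[-0.006,-0.006,0]],
    [1,[0,2,-103],[-0.006,-0.006,0]],
    [1,[0,2,-103],[-0.006,-0.006,0]],
  ],
)

```text
clock: 25.13
eef_pos: [0.3871, -0.3235, 0.1824]
eef_rot: [0.644, 0.765, 0.0, 0.003]
contact_force: [-0.7, 1.3, 6.3]
opening: 0.212
```

Call:
send_rows(
  motion=[
    [1,[0,0,0],[0,0,0]],
    [1,[0,0,0],[0,0,0]],
    [1,[0,0,20],[0,0,0]],
    [1,[0,0,60],[0,0,0]],
    [1,[0,0,100],[0,0,0]],
    [1,[0,0,135],[0,0,0]],
    [1,[0,0,135],[0,0,0]],
  ],
)

```text
clock: 25.72
eef_pos: [0.3878, -0.3242, 0.3265]
eef_rot: [0.644, 0.765, -0.0, 0.01]
contact_force: [0.7, -1.0, 0.0]
opening: 0.213
```

```bash
python3 -c "
from h import *
go(.555,.03,.29,np.radians(85.7))"
```

```text
t 25.72 pos [ 0.3878 -0.3242  0.3265] rot [ 6.436e-01  7.653e-01 -1.000e-04  1.020e-02] F [ 0.7 -1.   0. ] op 0.213 q [-7.640e-01 -1.760e-01  1.628e+00  1.000e-03  1.669e+00 -2.507e+00]
shift [167.2 354.2 -36.5] turn [ 0.015  0.014 -0.247]
```

Call:
send_rows(
  motion=[
    [1,[167,354,0],[0.015,0.014,-0.247]],
    [1,[167,354,0],[0.015,0.014,-0.247]],
    [1,[167,354,0],[0.015,0.014,-0.247]],
    [1,[167,354,0],[0.015,0.014,-0.247]],
    [1,[167,354,0],[0.015,0.014,-0.247]],
    [1,[167,354,0],[0.015,0.014,-0.247]],
    [1,[167,354,0],[0.015,0.014,-0.247]],
    [1,[167,354,0],[0.015,0.014,-0.247]],
    [1,[167,354,-10],[0.015,0.014,-0.247]],
    [1,[167,354,-30],[0.015,0.014,-0.247]],
  ],
)

```text
clock: 26.55
eef_pos: [0.5563, 0.0333, 0.3]
eef_rot: [0.732, 0.681, 0.003, 0.002]
contact_force: [1.6, -0.9, -2.0]
opening: 0.213
```

Call:
send_rows(
  motion=[
    [1,[0,0,0],[0,0,0]],
    [1,[0,0,0],[0,0,0]],
  ],
)

```text
clock: 26.72
eef_pos: [0.5563, 0.0349, 0.2976]
eef_rot: [0.731, 0.682, 0.002, 0.001]
contact_force: [-0.0, -0.8, -1.1]
opening: 0.215
```

```bash
python3 -c "
from h import *
go(.555,.03,.233,np.radians(85.7)); print(blanks().tolist())
"
```

```text
t 26.72 pos [0.5563 0.0349 0.2976] rot [7.312e-01 6.822e-01 1.700e-03 7.000e-04] F [-0.  -0.8 -1.1] op 0.215 q [ 1.000e-03 -2.000e-02  1.533e+00  1.000e-03  1.625e+00 -1.500e+00]
shift [ -1.3  -4.9 -64.6] turn [-0.001  0.003 -0.006]
[[470.1, -401.2, 67.3, 18.5, 9.4]]
```

Call:
send_rows(
  motion=[
    [1,[-1,-5,-30],[0,0.003,-0.006]],
    [1,[-1,-5,-50],[0,0.003,-0.006]],
    [1,[-1,-5,-58],[0,0.003,-0.006]],
    [1,[-1,-5,-61],[0,0.003,-0.006]],
    [1,[-1,-5,-63],[0,0.003,-0.006]],
    [1,[-1,-5,-65],[0,0.003,-0.006]],
    [1,[-1,-5,-66],[0,0.003,-0.006]],
    [1,[-1,-5,-66],[0,0.003,-0.006]],
  ],
)

```text
clock: 27.43
eef_pos: [0.5555, 0.0285, 0.2343]
eef_rot: [0.734, 0.679, 0.002, 0.001]
contact_force: [0.6, 0.0, -2.5]
opening: 0.213
```

Call:
send_rows(
  motion=[
    [1,[0,0,-2],[0,0,0]],
    [1,[0,0,-3],[0,0,0]],
    [1,[0,0,-3],[0,0,0]],
    [1,[2,0,-3],[0,0,0]],
    [1,[3,0,-3],[0,0,0]],
  ],
  newtons=25,
)

```text
clock: 27.85
eef_pos: [0.5583, 0.0286, 0.2325]
eef_rot: [0.734, 0.679, 0.002, 0.001]
contact_force: [-5.4, -0.2, 6.2]
opening: 0.216
```

Call:
send_rows(
  motion=[
    [1,[1,0,0],[0,0,0]],
    [1,[2,0,0],[0,0,0]],
    [1,[3,0,0],[0,0,0]],
    [1,[4,0,0],[0,0,0]],
    [1,[5,0,0],[0,0,0]],
    [1,[6,0,0],[0,0,0]],
    [1,[6,0,0],[0,0,0]],
  ],
)

```text
clock: 28.43
eef_pos: [0.5629, 0.0286, 0.2325]
eef_rot: [0.734, 0.679, -0.001, -0.001]
contact_force: [-14.8, -0.4, 8.5]
opening: 0.212
```

Call:
send_rows(
  motion=[
    [0.85,[0,0,0],[0,0,0]],
    [0.6,[0,0,0],[0,0,0]],
    [0.6,[0,0,0],[0,0,0]],
    [0.6,[0,0,20],[0,0,0]],
    [0.55,[-5,0,50],[0,0,0]],
    [0.5,[-30,-20,80],[0,0,0.05]],
    [0.45,[-60,-50,95],[0,0,0.1]],
    [0.45,[-80,-90,95],[0,0,0.15]],
    [0.45,[-90,-130,95],[0,0,0.2]],
    [0.45,[-90,-170,95],[0,0,0.25]],
  ],
  newtons=60,
)

```text
clock: 29.27
eef_pos: [0.4717, -0.137, 0.3289]
eef_rot: [0.642, 0.767, -0.001, 0.0]
contact_force: [1.1, 0.8, -0.5]
opening: 0.554
```

```bash
python3 -c "
from h import *
print(blanks().tolist()); go(.4705,-.4008,.29,np.radians(99.9))"
```

```text
[[469.9, -400.9, 67.7, 18.5, 10.1]]
t 29.32 pos [ 0.4715 -0.1437  0.3282] rot [ 0.643   0.7658 -0.0032  0.0016] F [-2.7 -4.7 -0.7] op 0.545 q [-0.362 -0.202  1.648 -0.007  1.694 -2.108]
shift [  -1.  -257.1  -38.2] turn [ 0.007 -0.002 -0.001]
```

Call:
send_rows(
  motion=[
    [0.45,[-1,-257,0],[0.007,0,0]],
    [0.45,[-1,-257,0],[0.007,0,0]],
    [0.45,[-1,-257,0],[0.007,0,0]],
    [0.45,[-1,-257,0],[0.007,0,0]],
    [0.45,[-1,-257,0],[0.007,0,0]],
    [0.45,[-1,-257,-20],[0.007,0,0]],
    [0.45,[-1,-257,-45],[0.007,0,0]],
    [0.45,[-1,-257,-45],[0.007,0,0]],
  ],
)

```text
clock: 29.98
eef_pos: [0.469, -0.4038, 0.2758]
eef_rot: [0.645, 0.764, -0.001, -0.005]
contact_force: [-0.5, 1.2, -2.7]
opening: 0.55
```

```bash
python3 look.py .4705 -.4008 .177 99.9; python3 -c "
from h import *
print(blanks().tolist())"
```

```text
wrist blanks []
t 30.03 pos [ 0.4696 -0.402   0.2781] rot [ 6.443e-01  7.648e-01 -2.000e-04 -4.500e-03] F [ 0.1  1.4 -0.6] op 0.551 q [-7.630e-01  1.550e-01  1.385e+00 -1.000e-03  1.610e+00 -2.504e+00]
shift [   0.9    1.2 -101.1] turn [-0.005 -0.007  0.002]
[]
```

```bash
python3 -c "
from h import *
im=ctrl.get_image('wrist')
print([(round(d['score'],2),np.round(d['centre'],3).tolist()) for d in ctrl.mark_of('blank1_mid','wrist')])
C=cam('wrist');P=[[.4705+np.cos(np.radians(9.9))*a-np.sin(np.radians(9.9))*b,-.4008+np.sin(np.radians(9.9))*a+np.cos(np.radians(9.9))*b,.02] for a,b in [(-.035,-.01),(-.035,.01),(.035,.01),(.035,-.01)]]
cv2.polylines(im,[proj('wrist',P,C).round().astype(int)],True,(0,0,255)); cv2.imwrite('pics/w8.png',im)"
```

```text
[(0.76, [0.471, -0.398, 0.011])]
```

View pics/w8.png

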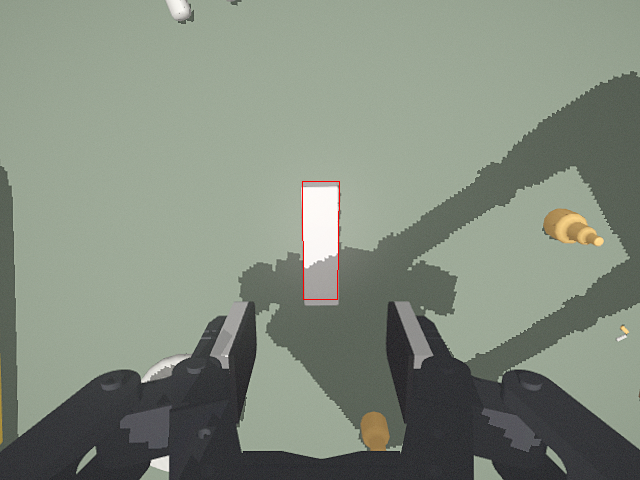

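The outline fits the blank at (320,243) to within about 2 mm, and both fittings are clear of the fingers.

Call:
send_rows(
  motion=[
    [0.45,[3,1,-35],[-0.005,-0.007,0]],
    [0.45,[3,1,-70],[-0.005,-0.007,0]],
    [0.45,[3,1,-91],[-0.005,-0.007,0]],
    [0.45,[3,1,-99],[-0.005,-0.007,0]],
    [0.45,[3,1,-101],[-0.005,-0.007,0]],
    [0.45,[3,1,-101],[-0.005,-0.007,0]],
    [1,[3,1,-101],[-0.005,-0.007,0]],
    [1,[3,1,-101],[-0.005,-0.007,0]],
    [1,[3,1,-101],[-0.005,-0.007,0]],
    [1,[3,1,-101],[-0.005,-0.007,0]],
  ],
)

```text
clock: 31.02
eef_pos: [0.4747, -0.3995, 0.1865]
eef_rot: [0.643, 0.766, 0.0, 0.007]
contact_force: [-0.4, 0.5, 8.2]
opening: 0.212
```

Call:
send_rows(
  motion=[
    [1,[0,0,0],[0,0,0]],
    [1,[0,0,0],[0,0,0]],
    [1,[0,0,20],[0,0,0]],
    [1,[0,0,60],[0,0,0]],
    [1,[0,0,100],[0,0,0]],
    [1,[0,0,135],[0,0,0]],
    [1,[0,0,135],[0,0,0]],
  ],
)

```text
clock: 31.6
eef_pos: [0.4752, -0.4001, 0.3317]
eef_rot: [0.643, 0.766, -0.0, 0.014]
contact_force: [1.8, 0.1, -0.3]
opening: 0.207
```

```bash
python3 -c "
from h import *
go(.549,-.0245,.29,np.radians(85.7))"
```

```text
t 31.6 pos [ 0.4752 -0.4001  0.3317] rot [ 6.428e-01  7.659e-01 -3.000e-04  1.380e-02] F [ 1.8  0.1 -0.3] op 0.207 q [-7.550e-01  1.330e-01  1.315e+00  1.000e-03  1.666e+00 -2.500e+00]
shift [ 73.8 375.6 -41.7] turn [ 0.021  0.018 -0.249]
```

Call:
send_rows(
  motion=[
    [1,[74,376,0],[0.021,0.018,-0.249]],
    [1,[74,376,0],[0.021,0.018,-0.249]],
    [1,[74,376,0],[0.021,0.018,-0.249]],
    [1,[74,376,0],[0.021,0.018,-0.249]],
    [1,[74,376,0],[0.021,0.018,-0.249]],
    [1,[74,376,0],[0.021,0.018,-0.249]],
    [1,[74,376,0],[0.021,0.018,-0.249]],
    [1,[74,376,0],[0.021,0.018,-0.249]],
    [1,[74,376,-10],[0.021,0.018,-0.249]],
    [1,[74,376,-30],[0.021,0.018,-0.249]],
  ],
)

```text
clock: 32.43
eef_pos: [0.5503, -0.0189, 0.305]
eef_rot: [0.731, 0.682, 0.004, 0.002]
contact_force: [0.8, -0.7, -1.4]
opening: 0.211
```

Call:
send_rows(
  motion=[
    [1,[0,0,0],[0,0,0]],
    [1,[0,0,0],[0,0,0]],
  ],
)

```text
clock: 32.6
eef_pos: [0.55, -0.0179, 0.3039]
eef_rot: [0.731, 0.683, 0.003, 0.001]
contact_force: [0.6, -0.9, -1.5]
opening: 0.209
```

```bash
python3 -c "
from h import *
go(.549,-.0245,.236,np.radians(85.7)); cv2.imwrite('pics/w9.png',ctrl.get_image('wrist'))
"
```

```text
t 32.6 pos [ 0.55   -0.0179  0.3039] rot [7.306e-01 6.828e-01 2.900e-03 7.000e-04] F [ 0.6 -0.9 -1.5] op 0.209 q [-0.095 -0.041  1.543  0.003  1.635 -1.598]
shift [ -1.   -6.6 -67.9] turn [-0.003  0.005 -0.008]
```

View pics/w9.png

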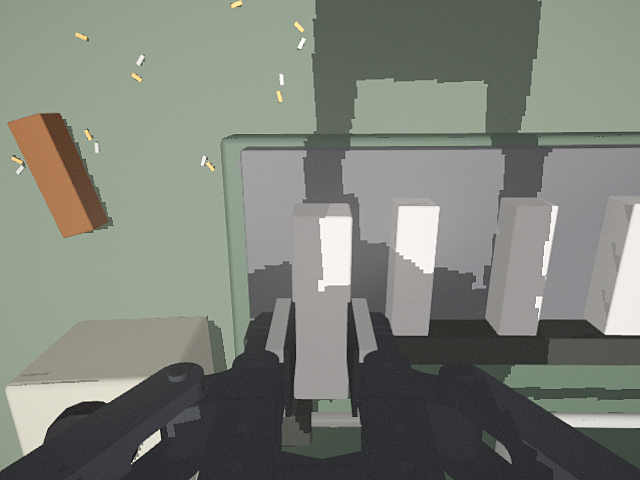

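Three bars stand straight against the stop at (413,265), (520,265) and (615,265). The fourth is held square, and next it goes into the slot to their right.

Call:
send_rows(
  motion=[
    [1,[-1,-7,-30],[0,0.005,-0.008]],
    [1,[-1,-7,-50],[0,0.005,-0.008]],
    [1,[-1,-7,-60],[0,0.005,-0.008]],
    [1,[-1,-7,-63],[0,0.005,-0.008]],
    [1,[-1,-7,-66],[0,0.005,-0.008]],
    [1,[-1,-7,-68],[0,0.005,-0.008]],
    [1,[-1,-7,-68],[0,0.005,-0.008]],
    [1,[-1,-7,-68],[0,0.005,-0.008]],
  ],
)

```text
clock: 33.32
eef_pos: [0.5495, -0.0262, 0.2385]
eef_rot: [0.734, 0.679, 0.002, 0.001]
contact_force: [-0.1, 0.5, -2.7]
opening: 0.211
```

Call:
send_rows(
  motion=[
    [1,[0,1,-2],[0,0,0]],
    [1,[0,1,-3],[0,0,0]],
    [1,[0,1,-4],[0,0,0]],
    [1,[2,1,-4],[0,0,0]],
    [1,[3,1,-4],[0,0,0]],
  ],
  newtons=25,
)

```text
clock: 33.73
eef_pos: [0.5524, -0.0251, 0.2365]
eef_rot: [0.734, 0.679, 0.002, 0.001]
contact_force: [-7.1, 0.1, 7.1]
opening: 0.21
```

Call:
send_rows(
  motion=[
    [1,[1,0,0],[0,0,0]],
    [1,[2,0,0],[0,0,0]],
    [1,[3,0,0],[0,0,0]],
    [1,[4,0,0],[0,0,0]],
    [1,[5,0,0],[0,0,0]],
    [1,[6,0,0],[0,0,0]],
    [1,[6,0,0],[0,0,0]],
  ],
)

```text
clock: 34.32
eef_pos: [0.5585, -0.0251, 0.2366]
eef_rot: [0.734, 0.679, 0.002, 0.001]
contact_force: [-1.6, 0.5, 1.8]
opening: 0.21
```

Call:
send_rows(
  motion=[
    [1,[1,0,-1],[0,0,0]],
    [1,[2,0,-1],[0,0,0]],
    [1,[3,0,-1],[0,0,0]],
    [1,[4,0,-1],[0,0,0]],
    [1,[5,0,-1],[0,0,0]],
    [1,[6,0,-1],[0,0,0]],
    [1,[6,0,-1],[0,0,0]],
  ],
)

```text
clock: 34.9
eef_pos: [0.5632, -0.0251, 0.2365]
eef_rot: [0.734, 0.679, 0.0, -0.001]
contact_force: [-15.5, 0.6, 11.2]
opening: 0.214
```

Call:
send_rows(
  motion=[
    [0.85,[0,0,0],[0,0,0]],
    [0.6,[0,0,0],[0,0,0]],
    [0.6,[0,0,0],[0,0,0]],
    [0.6,[0,0,20],[0,0,0]],
    [0.6,[0,0,55],[0,0,0]],
    [0.6,[-20,20,90],[0,0,0]],
    [0.6,[-40,50,120],[0,0,0]],
    [0.6,[-40,70,150],[0,0,0]],
    [0.6,[-40,70,150],[0,0,0]],
    [0.6,[-40,70,150],[0,0,0]],
  ],
  newtons=60,
)

```text
clock: 35.73
eef_pos: [0.5233, 0.0461, 0.3899]
eef_rot: [0.733, 0.68, 0.003, 0.001]
contact_force: [-0.4, -0.5, -0.5]
opening: 0.4
```

```bash
python3 -c "
from h import *
st(); im=ctrl.get_image('wrist'); s=ctrl.get_image('side')
print('handle',[(round(d['score'],2),np.round(d['centre'],3).tolist()) for d in ctrl.mark_of('hood_handle','side')],'handle w',ctrl.mark_of('hood_handle','wrist'))
a=cv2.resize(s[120:300,230:470],(480,360)); b=cv2.resize(im,(480,360)); cv2.imwrite('pics/m10.png',cv2.resize(cv2.hconcat([b,a]),(800,300)))
cv2.imwrite('pics/w10.png',im)"
```

```text
t 35.73 pos [0.5233 0.0461 0.3899] rot [0.733  0.6802 0.0027 0.0014] F [-0.4 -0.5 -0.5] op 0.4 q [ 0.023 -0.115  1.462  0.002  1.789 -1.473]
handle [(0.88, [0.68, 0.078, 0.263])] handle w []
```

View pics/m10.png

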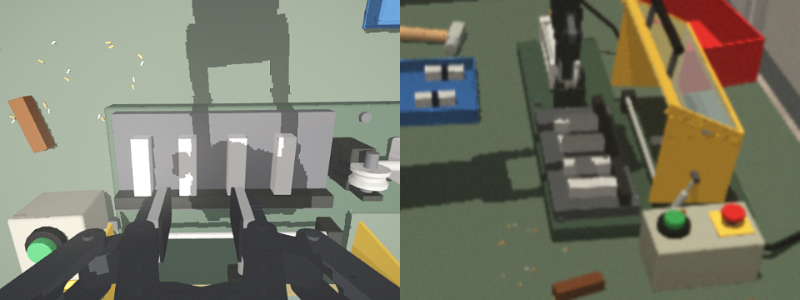

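All four bars lie in a row against the stop. The banded bar is in the tray, parallel to the earlier one. I'll take an enlarged look at the ends by the stop.

```bash
python3 -c "
from h import *
im=cv2.imread('pics/w10.png'); cv2.imwrite('pics/c11.png',cv2.resize(im[160:350,160:560],(800,380),interpolation=cv2.INTER_CUBIC))"
```

```text
(no output)
```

View pics/c11.png

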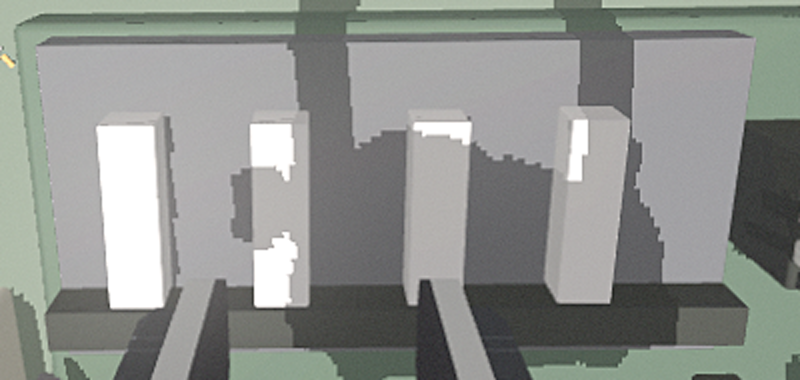

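Against the perspective, the gaps at the stop come out under about 1 mm, and all four bars are straight. Now the hood.

Call:
send_rows(
  motion=[
    [0.58,[0,10,40],[0,0,-0.125]],
    [0.58,[0,20,80],[0,0,-0.25]],
    [0.58,[0,30,100],[0,0,-0.375]],
    [0.58,[0,30,100],[0,0,-0.5]],
    [0.58,[0,30,100],[0,0,-0.625]],
    [0.58,[10,30,100],[0,0,-0.75]],
    [0.58,[30,30,100],[0,0,-0.875]],
    [0.58,[60,30,100],[0,0,-1.0]],
    [0.58,[80,30,100],[0,0,-1.125]],
    [0.58,[100,30,100],[0,0,-1.25]],
  ],
)

```text
clock: 36.77
eef_pos: [0.6254, 0.0733, 0.4817]
eef_rot: [0.993, 0.118, -0.002, -0.002]
contact_force: [0.4, -0.4, -0.4]
opening: 0.417
```

Call:
send_rows(
  motion=[
    [0.58,[0,0,0],[0,0,-0.125]],
    [0.58,[0,0,0],[0,0,-0.25]],
    [0.58,[0,0,0],[0,0,-0.32]],
    [0.58,[0,0,0],[0,0,-0.32]],
    [0.58,[0,0,0],[0,0,-0.32]],
  ],
)

```text
clock: 37.18
eef_pos: [0.626, 0.0726, 0.4799]
eef_rot: [0.999, -0.041, -0.003, -0.002]
contact_force: [0.1, 0.9, 0.7]
opening: 0.418
```

```bash
python3 -c "
from h import *
cv2.imwrite('pics/w12.png',ctrl.get_image('wrist')); print([(round(d['score'],2),np.round(d['centre'],3).tolist()) for d in ctrl.mark_of('hood_handle','wrist')])
go(.6775,.077,.42,-.075)"
```

```text
[(0.83, [0.674, 0.076, 0.267])]
t 37.28 pos [0.6257 0.0729 0.4808] rot [ 0.9992 -0.0411 -0.002  -0.0024] F [-0.1  0.4  0.2] op 0.42 q [0.061 0.208 0.967 0.006 1.971 0.145]
shift [ 51.8   4.1 -60.8] turn [-0.005 -0.004  0.007]
```

View pics/w12.png

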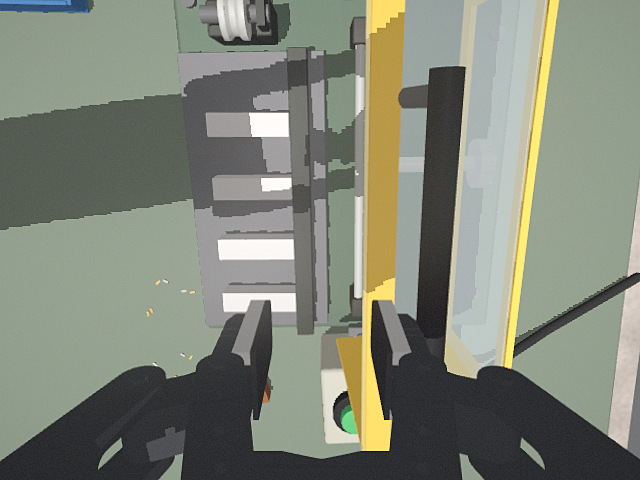

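The handle shows as the thick bar from (446,70) to (430,340), and the row of four bars sits neatly at the stop.

```bash
python3 -c "
from h import *
print(pix2plane('wrist',[[446,70],[431,338]],0.268))"
```

```text
[[0.68183244 0.15798187 0.268     ]
 [0.67498986 0.04024565 0.268     ]]
```

Call:
send_rows(
  motion=[
    [0.58,[35,3,0],[-0.005,-0.004,0.007]],
    [0.58,[51,4,0],[-0.005,-0.004,0.007]],
    [0.58,[51,4,0],[-0.005,-0.004,0.007]],
    [0.58,[51,4,-25],[-0.005,-0.004,0.007]],
    [0.58,[51,4,-45],[-0.005,-0.004,0.007]],
    [0.58,[51,4,-57],[-0.005,-0.004,0.007]],
    [0.58,[51,4,-59],[-0.005,-0.004,0.007]],
    [1,[51,4,-59],[-0.005,-0.004,0.007]],
    [1,[51,4,-59],[-0.005,-0.004,0.007]],
    [1,[51,4,-59],[-0.005,-0.004,0.007]],
  ],
)

```text
clock: 38.12
eef_pos: [0.6764, 0.0769, 0.4233]
eef_rot: [0.999, -0.037, 0.001, -0.0]
contact_force: [-0.7, -0.8, -1.4]
opening: 0.137
```

Call:
send_rows(
  motion=[
    [1,[0,0,0],[0,0,0]],
    [1,[0,0,0],[0,0,0]],
    [1,[0,0,0],[0,0,0]],
  ],
)

```text
clock: 38.37
eef_pos: [0.6764, 0.0769, 0.4233]
eef_rot: [0.999, -0.037, 0.001, -0.0]
contact_force: [-0.4, -0.3, -4.1]
opening: 0.14
```

Call:
send_rows(
  motion=[
    [1,[-20,2,1],[0,0,0]],
    [1,[-41,3,0],[0,0,0]],
    [1,[-61,5,-4],[0,0,0]],
    [1,[-81,6,-9],[0,0,0]],
    [1,[-100,8,-16],[0,0,0]],
    [1,[-118,9,-25],[0,0,0]],
    [1,[-135,10,-36],[0,0,0]],
    [1,[-152,11,-49],[0,0,0]],
    [1,[-166,13,-63],[0,0,0]],
    [1,[-180,14,-78],[0,0,0]],
  ],
)

```text
clock: 39.2
eef_pos: [0.4957, 0.0897, 0.3478]
eef_rot: [0.999, -0.038, 0.004, 0.001]
contact_force: [5.2, -7.5, -3.2]
opening: 0.135
```

Call:
send_rows(
  motion=[
    [1,[-10,1,-20],[0,0,0]],
    [1,[-20,2,-38],[0,0,0]],
    [1,[-29,3,-56],[0,0,0]],
    [1,[-35,3,-76],[0,0,0]],
    [1,[-39,4,-96],[0,0,0]],
    [1,[-41,4,-112],[0,0,0]],
    [1,[-41,4,-124],[0,0,0]],
    [1,[-41,4,-128],[0,0,0]],
    [1,[-41,4,-130],[0,0,0]],
    [1,[-41,4,-130],[0,0,0]],
  ],
)

```text
clock: 40.03
eef_pos: [0.4537, 0.093, 0.2188]
eef_rot: [0.999, -0.038, 0.002, 0.003]
contact_force: [-11.7, -5.7, 3.9]
opening: 0.139
```

Call:
send_rows(
  motion=[
    [0.8,[0,0,0],[0,0,0]],
    [0.58,[0,0,0],[0,0,0]],
    [0.58,[0,0,0],[0,0,0]],
    [0.58,[0,0,0],[0,0,0]],
    [0.58,[0,0,30],[0,0,0]],
    [0.58,[0,0,70],[0,0,0]],
    [0.8,[0,0,110],[0,0,0]],
    [1,[10,-40,150],[0,0,0]],
    [1,[40,-80,170],[0,0,0]],
    [1,[60,-120,180],[0,0,0]],
  ],
)

```text
clock: 40.87
eef_pos: [0.5003, -0.0023, 0.394]
eef_rot: [0.999, -0.037, 0.005, 0.003]
contact_force: [1.0, 0.7, -0.3]
opening: -0.001
```

Call:
send_rows(
  motion=[
    [1,[20,-40,0],[0,0,0]],
    [1,[40,-80,0],[0,0,0]],
    [1,[60,-110,0],[0,0,0]],
    [1,[80,-110,0],[0,0,0]],
    [1,[80,-110,0],[0,0,0]],
  ],
)

```text
clock: 41.28
eef_pos: [0.5827, -0.1147, 0.3923]
eef_rot: [0.999, -0.038, 0.005, 0.002]
contact_force: [0.1, -0.3, -1.0]
opening: 0.001
```

```bash
python3 -c "
from h import *
im=ctrl.get_image('wrist'); s=ctrl.get_image('side'); 
for n,k in [('wrist','start_top'),('side','start_top'),('side','hood_handle')]: print(n,k,[(round(d['score'],2),np.round(d['centre'],3).tolist()) for d in ctrl.mark_of(k,n)])
g=cv2.cvtColor(im,cv2.COLOR_BGR2HSV); m=cv2.inRange(g,(55,120,60),(80,255,255)); n,l,stt,c=cv2.connectedComponentsWithStats(m)
for i in range(1,n):
    if stt[i,4]>100: print(stt[i],c[i],pix2plane('wrist',[c[i]],.094))
a=cv2.resize(s[120:300,230:470],(480,360)); b=cv2.resize(im,(480,360)); cv2.imwrite('pics/m13.png',cv2.resize(cv2.hconcat([b,a]),(800,300)))
go(.64,-.1445,.30,-.075)"
```

```text
wrist start_top [(0.77, [0.643, -0.147, 0.096])]
side start_top [(0.67, [0.642, -0.143, 0.092])]
side hood_handle [(0.73, [0.457, 0.094, 0.056])]
t 41.53 pos [ 0.5799 -0.1115  0.3947] rot [ 0.9993 -0.0363  0.0057  0.0027] F [-1.1 -0.4  0.2] op -0.004 q [-0.247  0.058  1.283 -0.003  1.788 -0.175]
shift [ 60.1 -33.  -94.7] turn [ 0.006  0.011 -0.002]
```

View pics/m13.png

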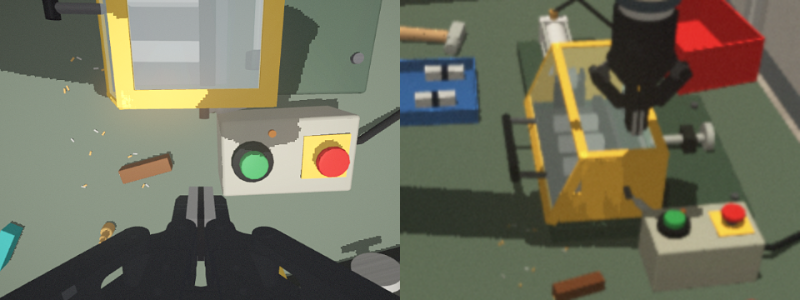

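The hood is fully shut over the bars. The green button is clear at about (256,165) in the left view.

Call:
send_rows(
  motion=[
    [1,[40,-20,0],[0.006,0.011,0]],
    [1,[62,-33,0],[0.006,0.011,0]],
    [1,[62,-33,-30],[0.006,0.011,0]],
    [1,[62,-33,-65],[0.006,0.011,0]],
    [1,[62,-33,-90],[0.006,0.011,0]],
    [1,[62,-33,-105],[0.006,0.011,0]],
    [1,[62,-33,-110],[0.006,0.011,0]],
    [1,[62,-33,-110],[0.006,0.011,0]],
  ],
)

```text
clock: 42.2
eef_pos: [0.6413, -0.1437, 0.2835]
eef_rot: [0.999, -0.036, -0.001, -0.0]
contact_force: [-0.7, 0.2, 0.5]
opening: -0.001
```

```bash
python3 -c "
from h import *
go(.642,-.145,.267,-.075); im=ctrl.get_image('side')
for n,k in [('side','start_top'),('side','hood_handle')]: print(n,k,[(round(d['score'],2),np.round(d['centre'],3).tolist()) for d in ctrl.mark_of(k,n)])
ctrl.get_image('top'); print([(round(d['score'],2),np.round(d['centre'],3).tolist()) for d in ctrl.mark_of('start_top','top')])
w=ctrl.get_image('wrist')
cv2.imwrite('pics/m14.png',cv2.hconcat([cv2.resize(im[190:310,360:460],(400,480)),cv2.resize(w[100:400,200:450],(400,480))]))
"
```

```text
t 42.2 pos [ 0.6413 -0.1437  0.2835] rot [ 9.994e-01 -3.580e-02 -1.100e-03 -3.000e-04] F [-0.7  0.2  0.5] op -0.001 q [-0.272  0.254  1.263  0.     1.626 -0.201]
shift [  0.7  -1.3 -16.5] turn [-0.001 -0.002 -0.003]
side start_top [(0.49, [0.64, -0.145, 0.095])]
side hood_handle [(0.91, [0.46, 0.096, 0.058])]
[]
```

View pics/m14.png

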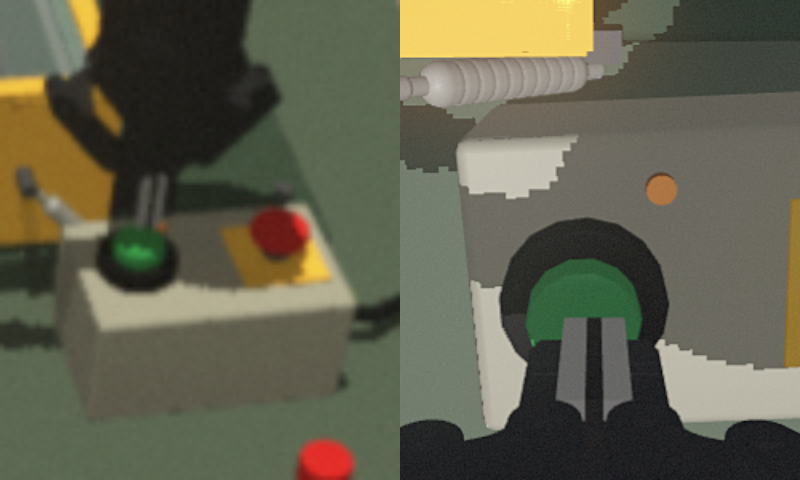

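The closed fingertips are over the green button, about 2 mm off its centre. Pressing straight down.

Call:
send_rows(
  motion=[
    [1,[-1,-1,-8],[0,0,0]],
    [1,[-1,-1,-14],[0,0,0]],
    [1,[-1,-1,-17],[0,0,0]],
    [1,[-1,-1,-19],[0,0,0]],
    [1,[-1,-1,-21],[0,0,0]],
    [1,[-1,-1,-21],[0,0,0]],
  ],
)

```text
clock: 43.0
eef_pos: [0.641, -0.1456, 0.2659]
eef_rot: [0.999, -0.036, 0.002, 0.0]
contact_force: [-1.0, 0.7, 3.9]
opening: 0.003
```

Call:
send_rows(
  motion=[
    [1,[0,0,-2],[0,0,0]],
    [1,[0,0,-4],[0,0,0]],
    [1,[0,0,-6],[0,0,0]],
    [1,[0,0,-8],[0,0,0]],
    [1,[0,0,-8],[0,0,0]],
    [1,[0,0,-8],[0,0,0]],
  ],
)

```text
clock: 43.5
eef_pos: [0.6406, -0.1454, 0.2641]
eef_rot: [0.999, -0.036, 0.003, 0.001]
contact_force: [-12.6, 2.8, 23.4]
opening: 0.003
```

Call:
send_rows(
  motion=[
    [1,[0,0,-5],[0,0,0]],
    [1,[0,0,2],[0,0,0]],
    [1,[0,0,3],[0,0,0]],
    [1,[0,0,3],[0,0,0]],
    [1,[0,0,3],[0,0,0]],
  ],
)

```text
clock: 43.92
eef_pos: [0.6409, -0.1454, 0.2668]
eef_rot: [0.999, -0.036, 0.004, 0.001]
contact_force: [2.0, -0.4, 2.8]
opening: -0.002
```

Call:
send_rows(
  motion=[
    [1,[0,0,20],[0,0,0]],
    [1,[0,0,55],[0,0,0]],
    [1,[0,0,95],[0,0,0]],
    [1,[-20,-20,125],[0,0,0]],
    [1,[-60,-30,135],[0,0,0]],
    [1,[-100,-60,135],[0,0,0]],
    [1,[-140,-90,135],[0,0,0]],
    [1,[-170,-120,135],[0,0,0]],
    [1,[-190,-140,135],[0,0,0]],
    [1,[-190,-140,135],[0,0,0]],
  ],
)

```text
clock: 44.75
eef_pos: [0.4472, -0.2891, 0.4007]
eef_rot: [0.999, -0.039, 0.002, 0.002]
contact_force: [0.0, 0.6, 0.5]
opening: -0.001
```

```bash
python3 -c "
from h import *
st(); t=ctrl.get_image('top'); s=ctrl.get_image('side'); print(blanks(im=t).tolist())
for n,k in [('side','hood_handle'),('side','done_mid'),('side','fitting_a'),('side','roller'),('side','oiler'),('top','done_mid')]: print(n,k,[(round(d['score'],2),np.round(d['centre'],3).tolist()) for d in ctrl.mark_of(k,n)])
cv2.imwrite('pics/m15.png',cv2.hconcat([cv2.resize(t[80:400,60:540],(450,300)),cv2.resize(s[120:420,200:500],(300,300))]))"
```

```text
t 44.75 pos [ 0.4472 -0.2891  0.4007] rot [ 0.9992 -0.0391  0.0024  0.0017] F [0.  0.6 0.5] op -0.001 q [-0.638 -0.094  1.423 -0.     1.807 -0.56 ]
[]
side hood_handle [(0.69, [0.461, 0.096, 0.058])]
side done_mid [(0.74, [0.352, 0.312, 0.013])]
side fitting_a [(0.66, [0.594, -0.342, 0.0]), (0.45, [0.438, -0.264, -0.004])]
side roller [(0.76, [0.595, -0.468, -0.001]), (0.64, [0.354, 0.312, 0.014])]
side oiler [(0.86, [0.67, -0.353, 0.003])]
top done_mid [(0.65, [0.355, 0.314, 0.016])]
```

View pics/m15.png

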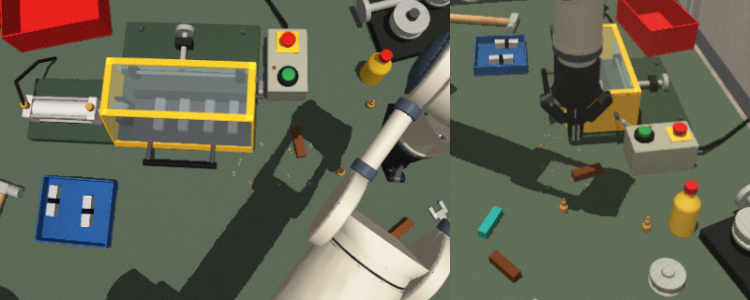

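The hood is shut over the four bars, visible at (160–235,115). Both banded bars lie flat in the tray, the button is back out, and the other things stand where they were.

```bash
python3 -c "
from h import *
print(ctrl.job_done())"
```

```text
the job is handed in; nothing more can be done
None
```

The job is finished and handed in at about 45 s on the robot's clock; no verdict came back.

- **Hood and finished bar:** I swung the hood up to its stop, where it stayed open. The bar with the dark band now lies flat in the blue tray beside the earlier one.
- **Blanks:** Four were present. I laid all four in a row on the bed and pushed each against the back stop, feeling 15–25 N on contact. A close-up showed them straight, with less than about 1 mm of gap at the stop.
- **Closing and start:** I lowered the hood fully shut, then pressed the green button with the hood down. It reached the end of its travel at 23 N and showed a spring response when eased off.
- **Last checks:** The hood handle was at its shut height and no white blanks remained on the bench. The fittings, roller, oil bottle and look-alike bars were where they started.
- **Disagreements:**
  - Wrist-camera bar readings on the bed were twice spurious or empty because the fingers were in the way, so I relied on the pictures instead.
  - Lowering the banded bar into the tray touched the floor with about 60 N for a moment. I raised it 3 mm and set it down gently.
  - I saw neither a knocked blank nor a grip slip.

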